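Close a filter manifold: wedge its catch, lower the top plate over the pins

TASK

Close the filter manifold. Slide the orange-knobbed wedge forward along its channel until it props the sprung yellow catch open, let go of it, then lower the blue top plate gently and level over the two guide pins until it lies flush on the base, without dropping it. Finally slide the wedge back in its channel so that the catch springs shut over the plate's edge, let go of everything, and leave the jar, bottle, tip rack and mouse figurine where they stand.

Things in the scene. Friction and masses are not known exactly. Their poses are not given: they have to be found in the camera images.
- seat (a point): Centre of the flat deck (127 mm x, 180 mm y, its top 36 mm above the bench) of the fixed grey manifold base, midway between its two steel guide pins. z up, y along the line of pins, x towards the catch; turned up to 0.3 rad, on the left or right. Pins at y = +75 and -75 mm: 10 mm diameter, 44 mm tall above the deck, the top 9 mm tapering to 4 mm.
- channel (a point): Middle of the wedge's straight channel, on its floor, 24 mm below the deck's top, at x = 74, y = -47 mm of the seat; axes as the seat's. The channel runs along y, is 24 mm wide, open above, with a stop at y = +111 and -111 mm from here; its walls rise 22 mm above the floor (24 mm on the deck's side).
- plate_grip (a point): Centre of the solid black bar handle of the blue top plate, 42 mm above the centre of its underside. Handle 16 mm wide (x), 80 mm long (y), from the plate's top face to 58 mm above the underside. Plate 100 mm (x) by 170 mm (y) by 14 mm; 12 mm through holes at y = +75 and -75 mm; z up. Seated, this point is 42 mm above seat. Starts flat on the bench.
- top_plate: The same blue plate with handle, 0.34 to 0.59 kg; origin at the centre of its underside, axes as for plate_grip. It fits either way round.
- wedge_knob (a point): Centre of the wedge's upright orange knob, a post 18 mm in diameter and 42 mm tall, 21 mm above the wedge's top face, 43 mm above its underside (19 mm above the deck's top). It starts drawn back. The catch is fully open and stays so when let go with the knob at seat y = -38 mm to the end stop at -26 mm; the wedge is clear of the catch with the knob behind y = -80 mm.
- wedge: Loose steel wedge in the channel, about 0.25 kg, axes as the seat's: 22 mm wide (x), 22 mm high, 110 mm long (y). Origin on its underside, 40 mm ahead (+y) of the knob's axis; it reaches 60 mm behind the origin and 50 mm ahead, those 50 mm tapering to 6 mm on the catch side. Push the knob along the channel (about 5 to 10 N, low down) or grip it.
- catch_tip (a point): Tip, on top, of the catch's yellow bridge, at seat y = 52 mm: 24 mm wide (y), 8 mm thick, underside 16 mm above the deck's top (2 mm above a seated plate). Shut, it is at seat x = 43 mm and overhangs the plate's edge by 7 mm, so the plate cannot go down; wedged, at x = 55 mm, clear of it. The bridge spans the channel, to x = 106 mm.
- catch (a joint): Travel of the sprung catch along seat +x, m: 0 shut (2.4 N spring), about 0.012 wedged open, 0.016 end of travel. It springs shut when not held.
- jar: Clear jar with black cap, 96 mm diameter, 140 mm tall; origin at the centre of its underside. Bystander.
- bottle: Glass bottle with blue cap, 66 mm diameter, 130 mm tall; origin at the centre of its underside. Bystander.
- tip_rack: Grey box of yellow pipette tips, 85 by 120 mm, 51 mm tall; origin at the centre of its underside. Bystander.
- mouse: White mouse figurine, 52 mm diameter, 76 mm tall; origin at the centre of its underside. Bystander.
There are look-alikes about, which are no part of the job. There is more than one size of the top_plate; the job needs the larger. Several things have the shape of the wedge; the one meant has the colours described above.

How it is judged:
By the outcome, as a careful person would: the job done as asked, in the order asked, and still so for the second after the job is handed in, with the robot touching nothing.
It also fails if it takes over 72 s, if anything falls off the work surface, if the arm or the gripper's body presses on something with over 40 N, if the wrist force passes 120 N, or if a joint passes its speed limit or range.

ROBOT

A 7-joint arm with a two-finger parallel gripper is mounted at the origin on the work surface. World frame = base frame: x ahead of the robot, y to its left, z up, the work surface at z = 0. Lengths are in mm, angles in rad, forces in N, time in s.
With the tool pointing down it reaches from about 425 to 800 mm from the base axis. Payload 8.3 kg.
Tool frame: the origin (TCP) lies on the centre line of the jaws, within the pads' length; the fingertips stand 8 mm ahead of it and the grasp point (between the pads) lies 11 mm behind it (tip_extent is the distance from the TCP to the fingertips, in mm); z points along the fingers, y is the direction in which the jaws open and shut (so a half turn about z gives the same grasp; the last joint's range is limited). The gripper opens to 85 mm and grips with 20 to 120 N. Pads are 22 mm wide; open, the fingers measure 114 mm over their backs; the gripper's body (76 mm by 85 mm) begins 54 mm behind the grasp point. The pads swing forward as they close: fully open they stand 13 mm farther back than shut.
Start: joints at [-1.166, 0.383, 0.016, 1.37, -0.006, 1.388, -0.046], TCP at [281.776, 557.858, 239.279] pointing down, gripper open.
Joint ranges: [-2.95, 2.95], [-0.25, 2.06], [-1.52, 1.56], [0.18, 2.33], [-1.44, 4.58], [0.02, 2.06], [-3.01, 3.01]. Speed limits (rad/s): [2.39, 2.39, 3.01, 3.01, 3.14, 3.14, 3.14].

INTERFACE

Orientations are given as a unit quaternion [w, x, y, z].
In Python, from bench import observe, grab_frame, camera_params, close_job, tip_extent gives the robot as it stands.
- The arm moves only by the tool apply_moves, never from a script. Its argument "steps" is a list of rows, each an object with "grip": the finger opening in mm, from 0 to 85.4; "delta_pos": the shift along the world's x, y, z in mm, a list of three; "angular": the turn, a rotation vector about the world's x, y, z in degrees, a list of three. A call has 1 to 20 rows; each row shifts and turns the pose as measured when the row begins; what a row does not reach is not made up. A row lasts 1/10 s, in which the tool goes at most 50 mm and 8.59 degrees, less where a joint would pass 70% of its speed; a pose out of reach is approached as far as the arm can. A call is refused whole if a number of a shift passes 50 or a number of a turn 8.59, either way. A call with a gripper value outside its range is refused whole. The fingers move at their own pace and stop on an object; "squeeze" is the grip in N (left out, the last holds). Time passes only in rows, so rows that do not move let the fingers close. It gives the time, the measured TCP pose, the force and the opening at its end, in the units of the state.
- observe(): the state, without advancing time (a new reading comes with each control period).
- grab_frame(name): name is "side" or "top"; returns the picture (400x640x3 uint8, red, green, blue); there is no depth.
- camera_params(name): a dict with "vertical_fov" (degrees; the focal length in pixels is half the picture's height over the tangent of half this angle, whatever the lens; pixels are square), "cx", "cy" (the principal point, pixels), "R" (3x3) and "t" (3): a world point X has camera coordinates R X + t. Camera axes: x right, y down, z forward; pixel columns grow to the right and rows downward; lengths in mm; the calibration is good to about 2 mm. A picture is of the moment at which its call begins. camera_params takes no time and is no camera call.
- close_job(): hands the job in, once; it reports no verdict.
The state is a dict: "time_s": time; "q": joint angles; "joint_velocities": joint speeds; "joint_efforts": joint torques, N m; "tool_pos": TCP position; "tcp_rot": TCP orientation; "contact_force": force on the tool from outside, world axes, zero at the start; "ft_torque": the same for the moment, N m; "finger_gap": finger opening in mm.
Only numpy, scipy, OpenCV 4.12 (cv2) and the standard library are available. Lean on these libraries where they do the work, as an engineer would, in place of code of your own. Each camera call takes 0.05 s, during which the arm holds its last target.

## Working session

There is one attempt and no reset: what is moved stays moved. The work goes in short steps, Python scripts to look and compute and a tool call to move; the robot and the scene stay as the last step left them, time stands still between calls to the robot, and variables do not carry over. Pictures are saved under pics/ and viewed, and the job is handed in when it is done.

Besides the shell and the picture viewer there is one more tool, called as name(argument=value, ...), one argument or row to a line, values as JSON. apply_moves: Moves the arm, as the interface text tells. Its arguments: {"type":"object","properties":{"steps":{"type":"array"},"squeeze":{"type":"number"}},"required":["steps"]}

```bash
mkdir -p pics; ls; python3 - <<'E'
from bench import *
import cv2
s=observe();print({k:(s[k]) for k in ('time_s','tool_pos','tcp_rot','finger_gap','contact_force')})
for n in('side','top'):
    f=grab_frame(n);cv2.imwrite(f'pics/{n}0.png',f[:,:,::-1]);print(n,camera_params(n))
E
```

```text
pics
{'time_s': 0.0, 'tool_pos': array([281.59331787, 557.42721056, 238.2735916 ]), 'tcp_rot': array([-1.93659044e-04,  2.31744361e-01,  9.72776240e-01, -9.49380250e-04]), 'finger_gap': 85.51366747266519, 'contact_force': array([-0.1485527 , -0.26459949,  0.71085027])}
side {'vertical_fov': 46.18338566438082, 'cx': 312.00057101101487, 'cy': 203.8490254667196, 'R': array([[ 0.95987649, -0.28029617, -0.00843658],
       [-0.17008553, -0.55801256, -0.81221481],
       [ 0.22295299,  0.78106084, -0.58329746]]), 't': array([-527.70172841,  140.2503829 , 1273.20764942])}
top {'vertical_fov': 52.939714104387306, 'cx': 322.555975862954, 'cy': 197.68983713084842, 'R': array([[ 2.26898516e-02, -9.99737949e-01,  3.03373530e-03],
       [-9.93968144e-01, -2.28843698e-02, -1.07254999e-01],
       [ 1.07296318e-01, -5.81836230e-04, -9.94226917e-01]]), 't': array([ -22.33242671,  576.93773984, 1351.13318048])}
```

View pics/side0.png

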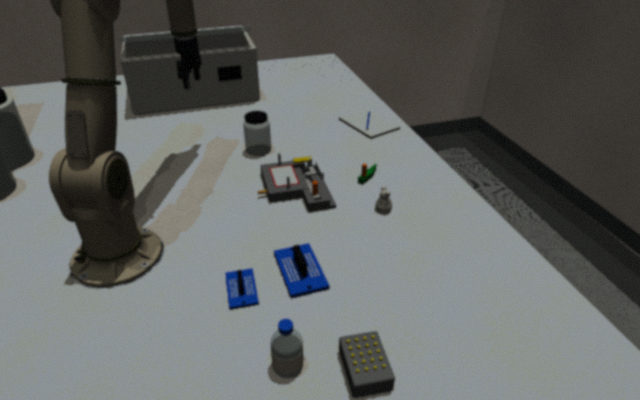

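View pics/top0.png

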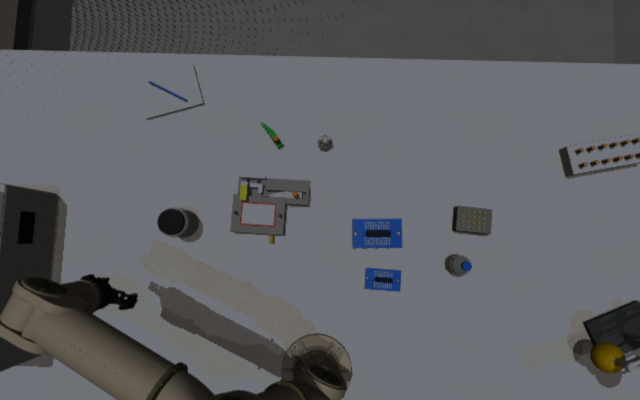

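The top view shows the manifold at about (262,208). There are two blue plates: the larger at (377,233) and the smaller at (383,279). The wedge knob is at about (296,195). The green wedge-like thing at (272,135) is a decoy. Next I'll enlarge crops to confirm.

```bash
python3 - <<'E'
import cv2
t=cv2.imread('pics/top0.png');s=cv2.imread('pics/side0.png')
def c(im,x,y,w,h,k,n):
    o=cv2.resize(im[y:y+h,x:x+w],None,fx=k,fy=k,interpolation=cv2.INTER_CUBIC)
    o=cv2.convertScaleAbs(o,alpha=1.3,beta=10)
    for i in range(0,w,10): cv2.putText(o,str(x+i),(i*k,8),0,.3,(0,0,255),1);cv2.line(o,(i*k,10),(i*k,14),(0,0,255),1)
    for i in range(0,h,10): cv2.putText(o,str(y+i),(0,i*k+4),0,.3,(0,0,255),1)
    cv2.imwrite('pics/'+n,o)
c(t,222,168,100,75,8,'c_base_t.png')
c(t,340,210,80,60,8,'c_plate_t.png')
c(s,250,145,100,70,8,'c_base_s.png')
c(s,220,235,115,80,6,'c_plate_s.png')
E
```

```text
(no output)
```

View pics/c_base_t.png

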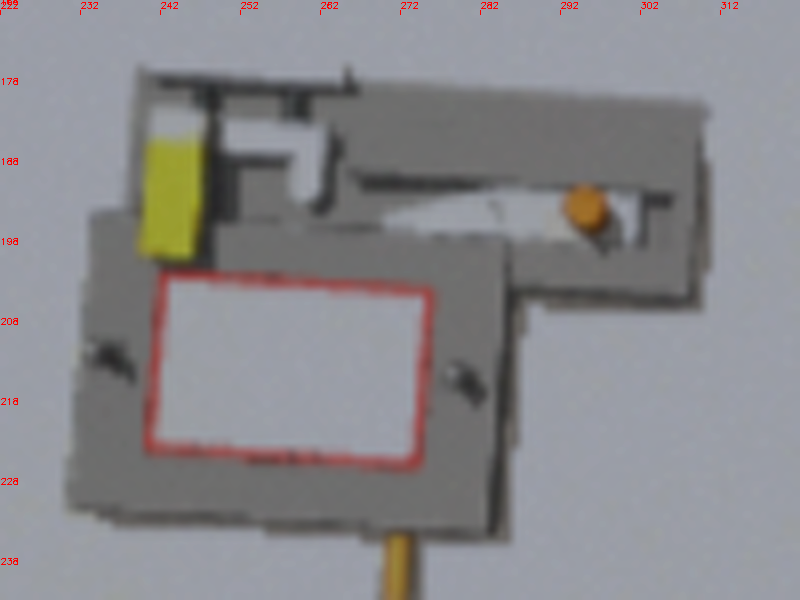

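View pics/c_plate_t.png

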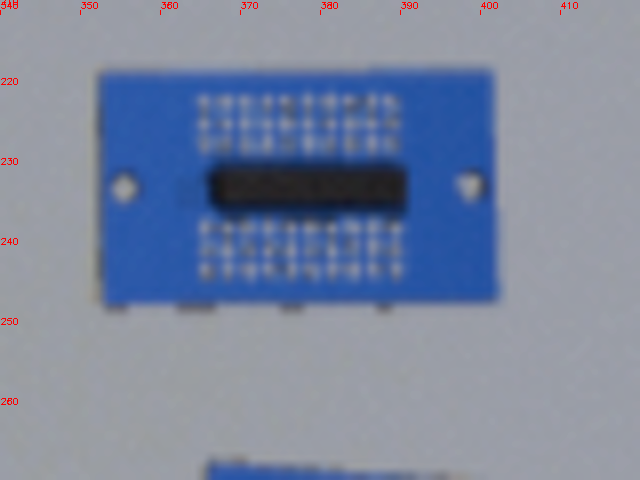

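View pics/c_base_s.png

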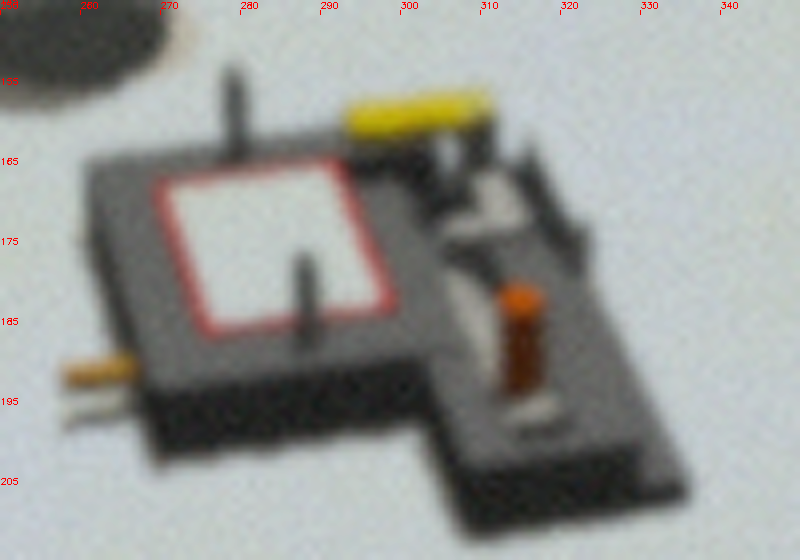

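View pics/c_plate_s.png

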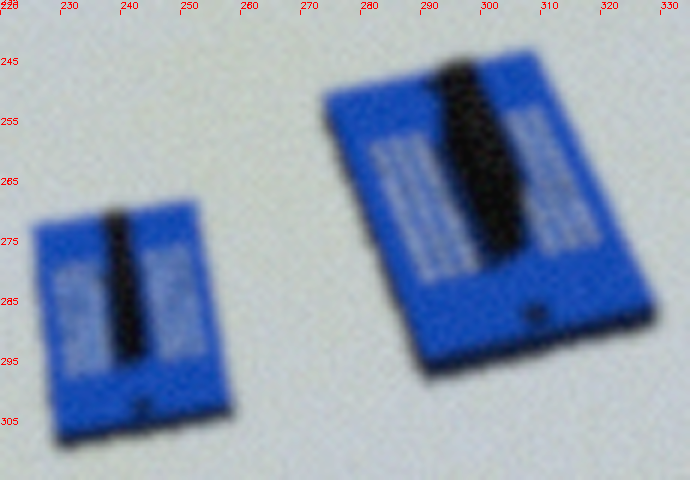

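```bash
cat > h.py <<'E'
import numpy as np,cv2
from bench import *
from scipy.optimize import least_squares
CP={n:camera_params(n) for n in('side','top')}
def proj(n,X):
    c=CP[n];X=np.atleast_2d(X);P=X@c['R'].T+c['t'];f=200/np.tan(np.radians(c['vertical_fov']/2))
    return np.c_[c['cx']+f*P[:,0]/P[:,2],c['cy']+f*P[:,1]/P[:,2]]
def ray(n,uv,z):
    c=CP[n];f=200/np.tan(np.radians(c['vertical_fov']/2))
    d=c['R'].T@np.array([(uv[0]-c['cx'])/f,(uv[1]-c['cy'])/f,1]);o=-c['R'].T@c['t']
    return o+d*(z-o[2])/d[2]
def world(p,L,z0=0):
    L=np.atleast_2d(np.array(L,float));c,s=np.cos(p[2]),np.sin(p[2])
    return np.c_[p[0]+c*L[:,0]-s*L[:,1],p[1]+s*L[:,0]+c*L[:,1],L[:,2]+z0]
def fit(obs,p0,z0):
    def r(p): return np.concatenate([(proj(n,world(p,[L],z0))[0]-np.array(uv)) for n,L,uv in obs])
    s=least_squares(r,p0,loss='soft_l1',x_scale=[1,1,.01]);return s.x,r(s.x).reshape(-1,2)
def crop(im,x,y,w,h,k,n,dots=()):
    o=cv2.resize(im[y:y+h,x:x+w],None,fx=k,fy=k,interpolation=cv2.INTER_CUBIC)
    o=cv2.convertScaleAbs(o,alpha=1.3,beta=10)
    for i in range(0,w,10): cv2.putText(o,str(x+i),(i*k,8),0,.3,(0,0,255),1);cv2.line(o,(i*k,10),(i*k,14),(0,0,255),1)
    for i in range(0,h,10): cv2.putText(o,str(y+i),(0,i*k+4),0,.3,(0,0,255),1)
    for u,v in dots: cv2.circle(o,(int((u-x+.5)*k),int((v-y+.5)*k)),3,(255,0,255),1)
    cv2.imwrite('pics/'+n,o)
E
python3 - <<'E'
from h import *
def g(x0,y0,k,u,v): return (x0+(u+.5)/k-.5,y0+(v+.5)/k-.5)
T=lambda u,v:g(222,168,8,u,v); S=lambda u,v:g(250,145,8,u,v)
# seat frame: +y = left in top image, +x up
obs=[('top',(63.5,90,0),T(93,212)),('top',(63.5,-90,0),T(508,230)),('top',(-63.5,90,0),T(70,508)),('top',(-63.5,-90,0),T(492,532)),
('side',(0,75,44),S(233,65)),('side',(0,-75,44),S(304,252)),('side',(0,75,0),S(238,158)),('side',(0,-75,0),S(307,337)),
('side',(-63.5,-90,0),S(150,388)),('side',(-63.5,90,0),S(88,163)),('side',(63.5,-90,0),S(422,352))]
print(ray('top',T(300,375),36),-CP['top']['R'].T@CP['top']['t'],-CP['side']['R'].T@CP['side']['t'])
p,r=fit(obs,[550,80,0.05],36);print('seat',p);print(r.round(2))
L=[(0,75,0),(0,75,44),(0,-75,0),(0,-75,44),(43,52,24),(43,64,24),(43,40,24),(74,-158,-2),(74,64,-2),(63.5,90,0),(63.5,-90,0),(-63.5,90,0),(-63.5,-90,0)]
for n,b in(('top',(222,168,100,75,8)),('side',(250,145,100,70,8))):
    im=cv2.imread(f'pics/{n}0.png'); crop(im,*b,f'ov_{n}.png',proj(n,world(p,L,36)))
# knob top z=36+19+21=76
k=ray('top',T(585,207),76);print('knob top',k)
k2=ray('side',S(520,300),76);print('knob side',k2)
def loc(P): d=P[:2]-p[:2];c,s=np.cos(p[2]),np.sin(p[2]);return d@np.array([[c,-s],[s,c]])
print(loc(k),loc(k2))
T=lambda u,v:g(340,210,8,u,v); S=lambda u,v:g(220,235,6,u,v)
obs=[('top',(50,85,14),T(98,70)),('top',(50,-85,14),T(493,68)),('top',(-50,85,14),T(100,302)),('top',(-50,-85,14),T(497,301)),
('top',(0,75,14),T(124,187)),('top',(0,-75,14),T(470,185)),
('side',(-50,85,14),S(325,97)),('side',(50,85,14),S(535,50)),('side',(-50,-85,14),S(424,362)),('side',(50,-85,14),S(655,310))]
q,r=fit(obs,[500,-150,0.],0);print('plate',q);print(r.round(2))
L=[(x,y,14) for x in(-50,50) for y in(-85,85)]+[(x,y,58) for x in(-8,8) for y in(-40,40)]
for n,b in(('top',(340,210,80,60,8)),('side',(220,235,115,80,6))):
    im=cv2.imread(f'pics/{n}0.png'); crop(im,*b,f'ovp_{n}.png',proj(n,world(q,L,0)))
E
```

```text
[514.32216512 206.12750286  36.        ] [ 428.99283857   -8.33757964 1405.28018328] [  246.51759699 -1064.1039389    852.12022873]
seat [ 5.14526862e+02  2.09474622e+02 -4.38352139e-02]
[[ 0.28  0.1 ]
 [ 0.75  1.33]
 [-0.22  0.16]
 [-0.1   0.7 ]
 [ 0.01 -0.27]
 [-0.02 -0.37]
 [ 0.03 -0.52]
 [ 0.15  0.89]
 [ 0.56 -0.01]
 [-0.48 -0.92]
 [ 6.58 -1.22]]
knob top [584.55688011  84.03375684  76.        ]
knob side [582.35221962  81.60811626  76.        ]
[  75.45971249 -122.25156776] [  73.36346425 -124.77148906]
plate [ 4.60369640e+02 -1.99866595e+02  2.13863737e-02]
[[ 0.48  0.32]
 [ 0.13  0.64]
 [ 0.42  0.4 ]
 [ 0.21  0.58]
 [ 0.22  0.18]
 [ 0.4   0.49]
 [ 0.02 -0.91]
 [ 0.42 -0.55]
 [ 0.23 -0.73]
 [ 0.82 -1.31]]
```

View pics/ov_top.png

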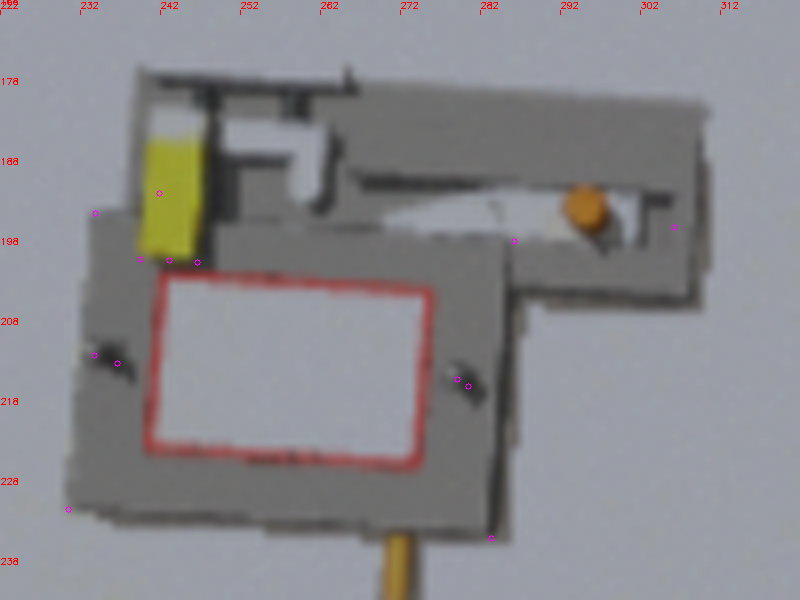

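View pics/ov_side.png

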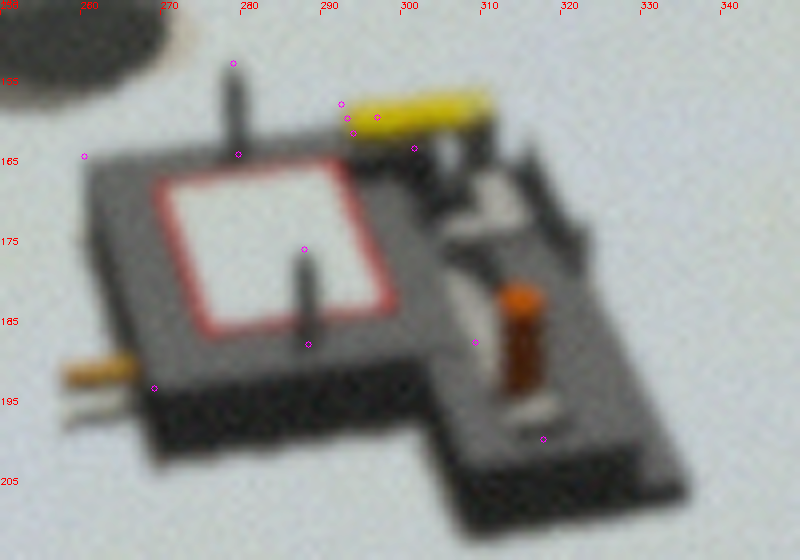

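View pics/ovp_top.png

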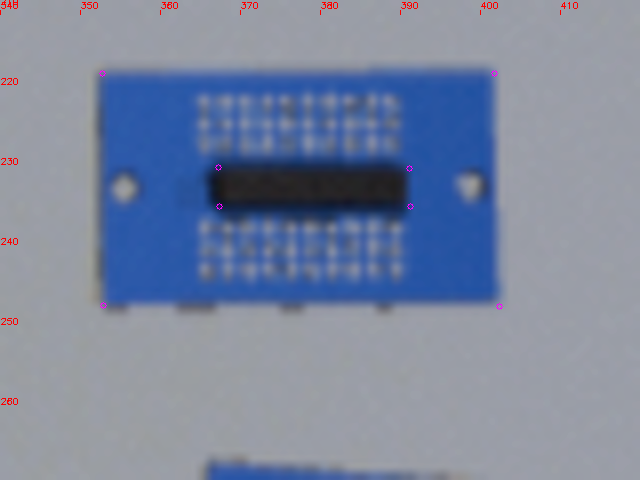

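View pics/ovp_side.png

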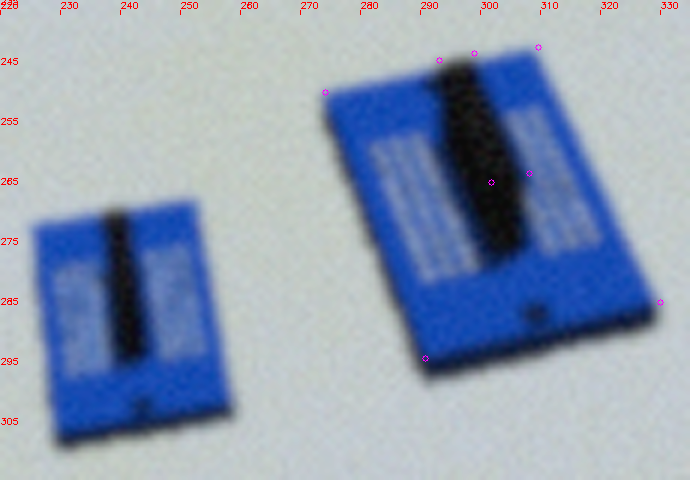

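Both overlays match to about 1 px. The seat is at (514.5, 209.5) with yaw -0.044, and the knob is at about (583, 83), which is seat (74, -124) as the geometry requires. The larger plate is at (460, -200) with yaw 0.021, and its 100x170 mm outline fits. The orange-knobbed wedge is the one sitting in the channel. I'll start with the wedge.

apply_moves(
  steps=[
    {"grip": 50,"delta_pos": [30,-47,0],"angular": [0,0,8.2]},
    {"grip": 50,"delta_pos": [30,-47,0],"angular": [0,0,8.2]},
    {"grip": 50,"delta_pos": [30,-47,0],"angular": [0,0,8.1]},
    {"grip": 50,"delta_pos": [30,-47,0],"angular": [0,0,0]},
    {"grip": 50,"delta_pos": [30,-47,0],"angular": [0,0,0]},
    {"grip": 50,"delta_pos": [30,-47,0],"angular": [0,0,0]},
    {"grip": 50,"delta_pos": [30,-47,0],"angular": [0,0,0]},
    {"grip": 50,"delta_pos": [30,-47,0],"angular": [0,0,0]},
    {"grip": 50,"delta_pos": [30,-47,0],"angular": [0,0,0]},
    {"grip": 50,"delta_pos": [30,-47,0],"angular": [0,0,0]},
  ],
  squeeze=40,
)

```text
time_s: 1.1
tool_pos: [542.7, 134.1, 233.7]
tcp_rot: [-0.004, 0.01, 1.0, -0.003]
contact_force: [0.2, 0.8, -0.6]
finger_gap: 50.1
```

```bash
cat >> h.py <<'E'
def st():
    s=observe();w,x,y,z=s['tcp_rot'];from scipy.spatial.transform import Rotation as Ro
    R=Ro.from_quat([x,y,z,w]).as_matrix()
    print('t',round(s['time_s'],2),'pos',s['tool_pos'].round(1),'jaw',np.degrees(np.arctan2(R[1,1],R[0,1])).round(2),'z',R[:,2].round(3),'F',np.round(s['contact_force'],1),'M',np.round(s['ft_torque'],2),'gap',round(s['finger_gap'],1),'q7',s['q'][6].round(2))
    return s
E
python3 -c "
from h import *
st()"
```

```text
t 1.1 pos [542.7 134.1 233.7] jaw 88.91 z [-0.008 -0.006 -1.   ] F [ 0.2  0.8 -0.6] M [ 0.04 -0.05  0.05] gap 50.1 q7 1.3
```

apply_moves(
  steps=[
    {"grip": 50,"delta_pos": [21,-26,-20],"angular": [0,0,-1.4]},
    {"grip": 50,"delta_pos": [21,-26,-30],"angular": [0,0,0]},
    {"grip": 50,"delta_pos": [0,0,-40],"angular": [0,0,0]},
    {"grip": 50,"delta_pos": [0,0,-30],"angular": [0,0,0]},
    {"grip": 50,"delta_pos": [0,0,0],"angular": [0,0,0]},
  ],
)

```text
time_s: 1.6
tool_pos: [588.8, 67.2, 109.7]
tcp_rot: [-0.003, 0.03, 1.0, -0.005]
contact_force: [-0.8, -0.2, 0.2]
finger_gap: 50.1
```

```bash
python3 -c "
from h import *
st()
for n,b in(('top',(222,168,100,75,8)),('side',(250,125,120,90,6))):
    crop(grab_frame(n)[:,:,::-1],*b,f'k1_{n}.png')
"
```

```text
t 1.6 pos [588.8  67.2 109.7] jaw 86.55 z [-0.006 -0.01  -1.   ] F [-0.8 -0.2  0.2] M [ 0.03 -0.   -0.03] gap 50.1 q7 1.43
```

View pics/k1_side.png

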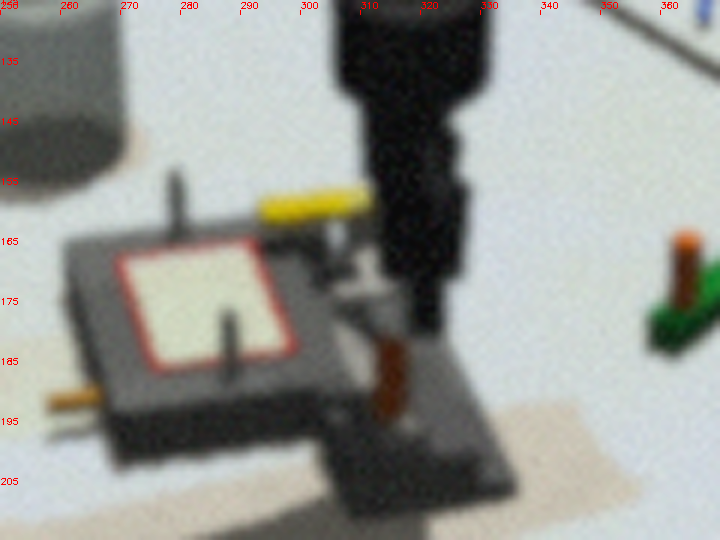

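View pics/k1_top.png

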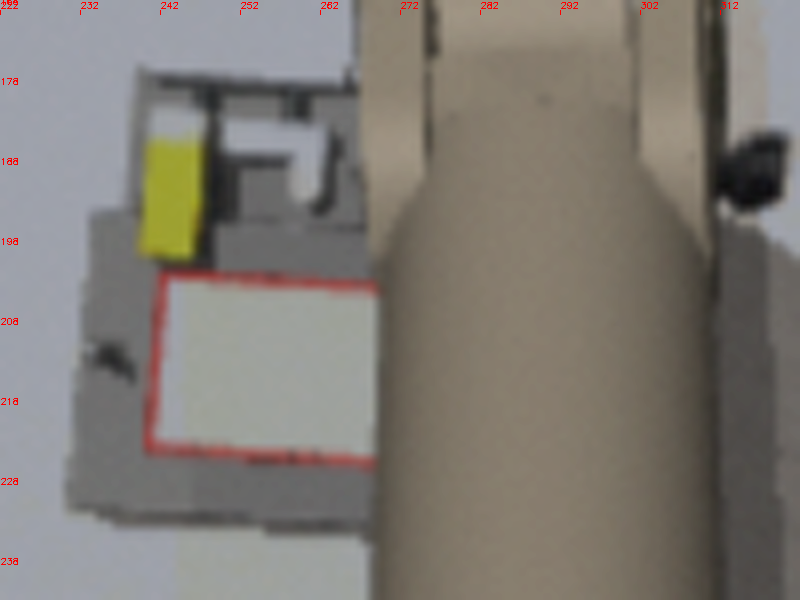

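The green wedge at (363,170) also has an orange knob, but it isn't in the channel. The steel one at (314,185) is the one I want. The last move overshot a little, so I'll correct that and descend.

apply_moves(
  steps=[
    {"grip": 50,"delta_pos": [-6,15,0],"angular": [0,0,0.9]},
    {"grip": 50,"delta_pos": [0,0,0],"angular": [0,0,0]},
    {"grip": 50,"delta_pos": [0,0,0],"angular": [0,0,0]},
  ],
)

```text
time_s: 2.0
tool_pos: [587.1, 87.5, 119.8]
tcp_rot: [0.004, 0.019, 1.0, -0.003]
contact_force: [0.4, -0.6, 0.1]
finger_gap: 49.9
```

apply_moves(
  steps=[
    {"grip": 50,"delta_pos": [0,0,0],"angular": [0,0,0]},
  ],
)

```text
time_s: 2.1
tool_pos: [587.5, 88.6, 121.1]
tcp_rot: [0.005, 0.019, 1.0, -0.002]
contact_force: [0.0, -0.3, -0.0]
finger_gap: 49.8
```

```bash
python3 -c "
from h import *
st();st()"
```

```text
t 2.1 pos [587.5  88.6 121.1] jaw 87.86 z [ 0.01  -0.005 -1.   ] F [ 0.  -0.3 -0. ] M [ 0.05  0.01 -0.  ] gap 49.8 q7 1.41
t 2.1 pos [587.5  88.6 121.1] jaw 87.86 z [ 0.01  -0.005 -1.   ] F [ 0.  -0.3 -0. ] M [ 0.05  0.01 -0.  ] gap 49.8 q7 1.41
```

apply_moves(
  steps=[
    {"grip": 50,"delta_pos": [-2,-3,-15],"angular": [0.3,0.6,0]},
    {"grip": 50,"delta_pos": [-2,-3,-15],"angular": [0,0,0]},
    {"grip": 50,"delta_pos": [0,0,-12],"angular": [0,0,0]},
    {"grip": 50,"delta_pos": [0,0,-10],"angular": [0,0,0]},
    {"grip": 50,"delta_pos": [0,0,-6],"angular": [0,0,0]},
  ],
)

```text
time_s: 2.6
tool_pos: [584.0, 81.5, 60.3]
tcp_rot: [0.0, 0.019, 1.0, 0.001]
contact_force: [-0.8, -0.3, -0.8]
finger_gap: 50.0
```

```bash
python3 -c "
from h import *
st()"
```

```text
t 2.6 pos [584.   81.5  60.3] jaw 87.82 z [ 0.001  0.002 -1.   ] F [-0.8 -0.3 -0.8] M [-0.   -0.05 -0.  ] gap 50.0 q7 1.45
```

apply_moves(
  steps=[
    {"grip": 50,"delta_pos": [0,0,-4],"angular": [0,0,0]},
    {"grip": 50,"delta_pos": [0,0,-2],"angular": [0,0,0]},
    {"grip": 50,"delta_pos": [0,0,0],"angular": [0,0,0]},
  ],
)

```text
time_s: 2.9
tool_pos: [583.4, 81.4, 52.4]
tcp_rot: [-0.001, 0.019, 1.0, 0.001]
contact_force: [-0.0, -0.2, -0.3]
finger_gap: 50.0
```

```bash
python3 -c "
from h import *
st()
for n,b in(('side',(250,125,120,90,6)),):
    crop(grab_frame(n)[:,:,::-1],*b,f'k2_{n}.png')
"
```

```text
t 2.9 pos [583.4  81.4  52.4] jaw 87.81 z [-0.002  0.001 -1.   ] F [-0.  -0.2 -0.3] M [0.01 0.04 0.02] gap 50.0 q7 1.45
```

View pics/k2_side.png

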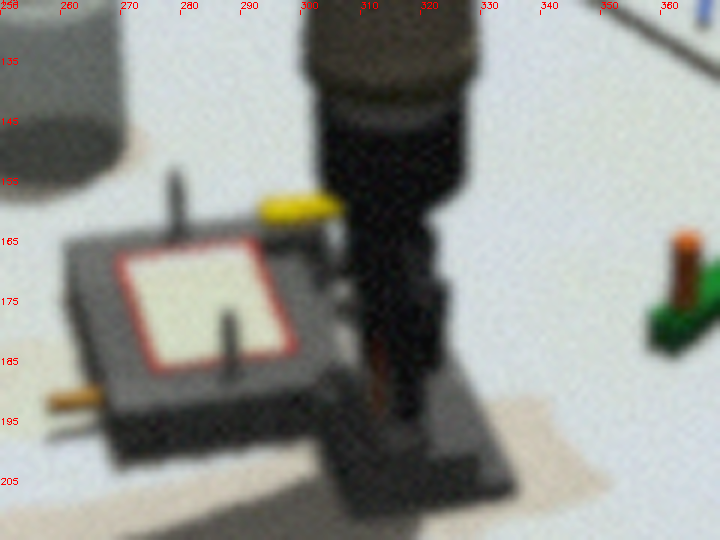

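apply_moves(
  steps=[
    {"grip": 10,"delta_pos": [0,0,0],"angular": [0,0,0]},
    {"grip": 10,"delta_pos": [0,0,0],"angular": [0,0,0]},
    {"grip": 10,"delta_pos": [0,0,0],"angular": [0,0,0]},
    {"grip": 10,"delta_pos": [0,0,0],"angular": [0,0,0]},
    {"grip": 10,"delta_pos": [0,0,0],"angular": [0,0,0]},
  ],
  squeeze=40,
)

```text
time_s: 3.45
tool_pos: [584.2, 81.8, 53.8]
tcp_rot: [0.0, 0.019, 1.0, 0.001]
contact_force: [-0.2, 0.3, -1.7]
finger_gap: 17.2
```

```bash
python3 -c "
from h import *
st()
"
```

```text
t 3.45 pos [584.2  81.8  53.8] jaw 87.84 z [ 0.001  0.002 -1.   ] F [-0.2  0.3 -1.7] M [-0.08  0.03  0.  ] gap 17.2 q7 1.45
```

apply_moves(
  steps=[
    {"grip": 10,"delta_pos": [0.3,8,0],"angular": [0,0,0]},
    {"grip": 10,"delta_pos": [0.4,9,0],"angular": [0,0,0]},
    {"grip": 10,"delta_pos": [0.4,9,0],"angular": [0,0,0]},
    {"grip": 10,"delta_pos": [0.4,9,0],"angular": [0,0,0]},
    {"grip": 10,"delta_pos": [0.4,9,0],"angular": [0,0,0]},
    {"grip": 10,"delta_pos": [0.4,9,0],"angular": [0,0,0]},
    {"grip": 10,"delta_pos": [0.3,6,0],"angular": [0,0,0]},
  ],
)

```text
time_s: 4.15
tool_pos: [586.6, 142.0, 54.0]
tcp_rot: [-0.0, 0.02, 1.0, -0.001]
contact_force: [-3.2, -7.8, 2.9]
finger_gap: 16.8
```

```bash
cat >> h.py <<'E'
SEAT=np.array([514.53,209.47,-.0438])
def loc(P): d=np.array(P[:2])-SEAT[:2];c,s=np.cos(SEAT[2]),np.sin(SEAT[2]);return (d@np.array([[c,-s],[s,c]])).round(1)
E
python3 -c "
from h import *
print(loc(st()['tool_pos']))
"
```

```text
t 4.15 pos [586.6 142.   54. ] jaw 87.7 z [-0.001 -0.003 -1.   ] F [-3.2 -7.8  2.9] M [-1.57  0.58  0.11] gap 16.8 q7 1.34
[ 74.9 -64.3]
```

apply_moves(
  steps=[
    {"grip": 10,"delta_pos": [0.4,8,0],"angular": [0,0,0]},
    {"grip": 10,"delta_pos": [0.4,8,0],"angular": [0,0,0]},
    {"grip": 10,"delta_pos": [0.3,7,0],"angular": [0,0,0]},
    {"grip": 10,"delta_pos": [0.2,5,0],"angular": [0,0,0]},
    {"grip": 10,"delta_pos": [0,0,0],"angular": [0,0,0]},
  ],
)

```text
time_s: 4.65
tool_pos: [587.2, 161.7, 54.9]
tcp_rot: [-0.002, 0.024, 1.0, -0.008]
contact_force: [-1.5, 2.1, -1.4]
finger_gap: 17.0
```

```bash

python3 -c "
from h import *
print(loc(st()['tool_pos']))
for n,b in(('side',(250,125,120,90,6)),('top',(222,168,100,75,8))):
    crop(grab_frame(n)[:,:,::-1],*b,f'k3_{n}.png')
"
```

```text
t 4.65 pos [587.2 161.7  54.9] jaw 87.28 z [-0.005 -0.017 -1.   ] F [-1.5  2.1 -1.4] M [0.42 0.2  0.18] gap 17.0 q7 1.29
[ 74.7 -44.6]
```

View pics/k3_side.png

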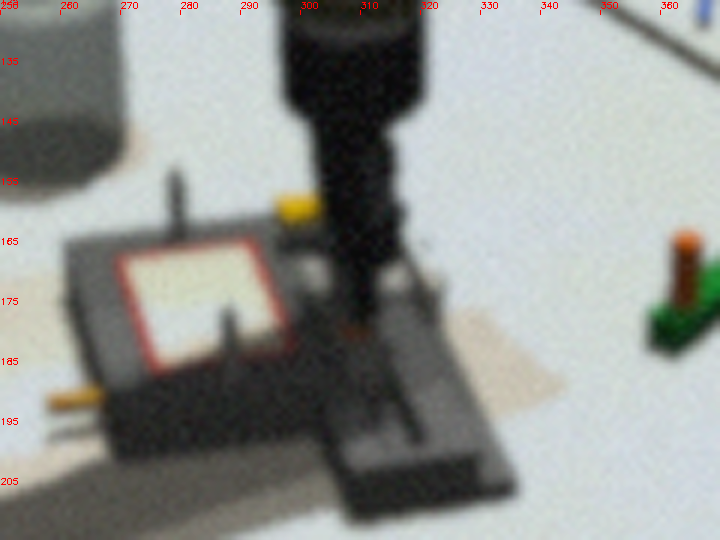

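apply_moves(
  steps=[
    {"grip": 10,"delta_pos": [0.2,6,0],"angular": [1,0,0]},
    {"grip": 10,"delta_pos": [0.2,6,0],"angular": [0,0,0]},
    {"grip": 10,"delta_pos": [0.2,4,0],"angular": [0,0,0]},
    {"grip": 10,"delta_pos": [0,0,0],"angular": [0,0,0]},
  ],
)

```text
time_s: 5.15
tool_pos: [587.8, 171.5, 54.2]
tcp_rot: [-0.003, 0.026, 1.0, -0.003]
contact_force: [-1.7, 0.6, 1.1]
finger_gap: 16.9
```

```bash

python3 -c "
from h import *
print(loc(st()['tool_pos']))
"
```

```text
t 5.15 pos [587.8 171.5  54.2] jaw 87.03 z [-0.007 -0.006 -1.   ] F [-1.7  0.6  1.1] M [0.12 0.3  0.24] gap 16.9 q7 1.28
[ 74.8 -34.8]
```

apply_moves(
  steps=[
    {"grip": 10,"delta_pos": [0.2,4,0],"angular": [0,0,0.5]},
    {"grip": 10,"delta_pos": [0.1,2,0],"angular": [0,0,0]},
    {"grip": 10,"delta_pos": [0,0,0],"angular": [0,0,0]},
  ],
)

```text
time_s: 5.45
tool_pos: [587.9, 174.9, 54.3]
tcp_rot: [-0.004, 0.022, 1.0, -0.005]
contact_force: [-1.6, -2.6, -0.2]
finger_gap: 16.7
```

```bash

python3 -c "
from h import *
print(loc(st()['tool_pos']))
"
```

```text
t 5.45 pos [587.9 174.9  54.3] jaw 87.45 z [-0.008 -0.009 -1.   ] F [-1.6 -2.6 -0.2] M [-0.2   0.27  0.1 ] gap 16.7 q7 1.28
[ 74.8 -31.3]
```

apply_moves(
  steps=[
    {"grip": 45,"delta_pos": [0,0,0],"angular": [0,0,0]},
    {"grip": 45,"delta_pos": [0,0,0],"angular": [0,0,0]},
    {"grip": 45,"delta_pos": [0,0,0],"angular": [0,0,0]},
    {"grip": 45,"delta_pos": [0,0,15],"angular": [0,0,0]},
    {"grip": 45,"delta_pos": [0,0,25],"angular": [0,0,0]},
    {"grip": 45,"delta_pos": [0,0,35],"angular": [0,0,0]},
    {"grip": 45,"delta_pos": [0,0,35],"angular": [0,0,0]},
    {"grip": 45,"delta_pos": [-15,-40,20],"angular": [0,0,-8.5]},
    {"grip": 45,"delta_pos": [-15,-40,10],"angular": [0,0,-8.5]},
    {"grip": 45,"delta_pos": [-15,-40,0],"angular": [0,0,-8.5]},
    {"grip": 45,"delta_pos": [-15,-40,0],"angular": [0,0,-8.5]},
    {"grip": 45,"delta_pos": [-15,-40,0],"angular": [0,0,-8.5]},
    {"grip": 45,"delta_pos": [-15,-40,0],"angular": [0,0,-8.5]},
  ],
)

```text
time_s: 6.75
tool_pos: [496.2, -59.3, 211.3]
tcp_rot: [0.002, 0.451, 0.893, 0.005]
contact_force: [0.8, -0.3, 0.9]
finger_gap: 45.0
```

```bash

python3 -c "
from h import *
print(loc(st()['tool_pos']))
for n,b in(('side',(250,145,100,70,8)),('top',(222,168,100,75,8))):
    crop(grab_frame(n)[:,:,::-1],*b,f'k4_{n}.png')
"
```

```text
t 6.75 pos [496.2 -59.3 211.3] jaw 36.43 z [ 0.008  0.007 -1.   ] F [ 0.8 -0.3  0.9] M [ 0.   -0.   -0.02] gap 45.0 q7 0.76
[  -6.5 -269.3]
```

View pics/k4_side.png

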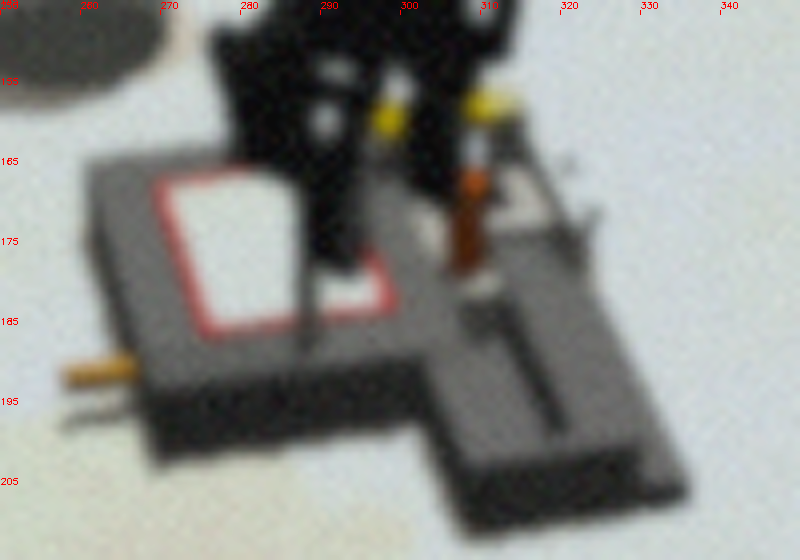

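View pics/k4_top.png

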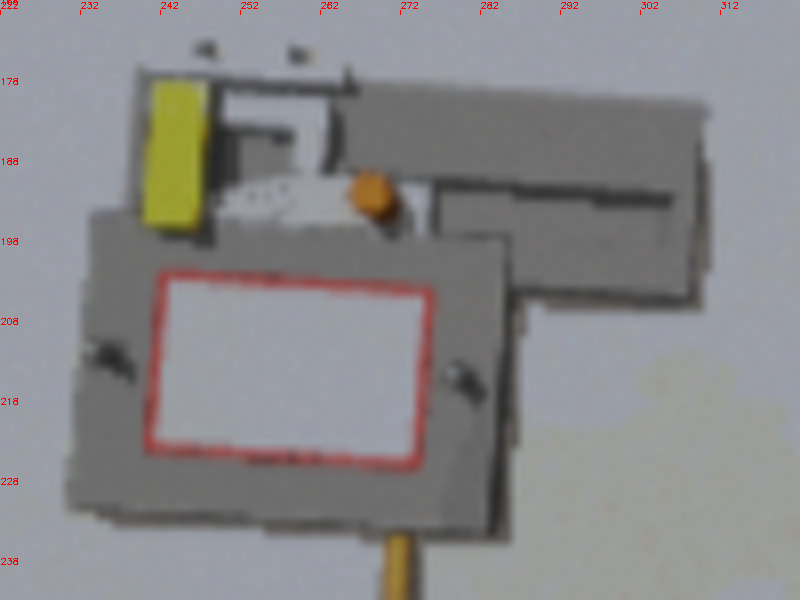

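The catch is wedged open: its tip moved from row ≈200 to ≈196, about 12 mm, and the wedge stayed put with the knob at (268,192). Now the larger plate.

apply_moves(
  steps=[
    {"grip": 50,"delta_pos": [-10,-40,-20],"angular": [0,0,-8.4]},
    {"grip": 50,"delta_pos": [-10,-35,-20],"angular": [0,0,-8.4]},
    {"grip": 50,"delta_pos": [-5,-25,-15],"angular": [0,0,-7]},
    {"grip": 50,"delta_pos": [-2,-10,-10],"angular": [0,0,-4]},
    {"grip": 50,"delta_pos": [0,0,-5],"angular": [0,0,0]},
    {"grip": 50,"delta_pos": [0,0,0],"angular": [0,0,0]},
    {"grip": 50,"delta_pos": [0,0,0],"angular": [0,0,0]},
  ],
)

```text
time_s: 7.55
tool_pos: [471.1, -174.4, 148.6]
tcp_rot: [0.008, 0.654, 0.757, 0.009]
contact_force: [-0.8, -0.4, 0.0]
finger_gap: 50.1
```

```bash

python3 -c "
from h import *
st()
"
```

```text
t 7.55 pos [ 471.1 -174.4  148.6] jaw 8.33 z [ 0.024  0.002 -1.   ] F [-0.8 -0.4  0. ] M [ 0.05 -0.01  0.01] gap 50.1 q7 0.57
```

apply_moves(
  steps=[
    {"grip": 50,"delta_pos": [-5,-12,-15],"angular": [0,0.7,-4]},
    {"grip": 50,"delta_pos": [-4,-8,-15],"angular": [0,0.5,-3]},
    {"grip": 50,"delta_pos": [-1,-4,-10],"angular": [0,0.2,0]},
    {"grip": 50,"delta_pos": [0,0,-5],"angular": [0,0,0]},
    {"grip": 50,"delta_pos": [0,0,0],"angular": [0,0,0]},
    {"grip": 50,"delta_pos": [0,0,0],"angular": [0,0,0]},
  ],
)

```text
time_s: 8.15
tool_pos: [461.5, -197.8, 100.2]
tcp_rot: [-0.001, 0.7, 0.714, -0.0]
contact_force: [0.4, -0.1, -0.5]
finger_gap: 50.1
```

```bash

python3 -c "
from h import *
st()
"
```

```text
t 8.15 pos [ 461.5 -197.8  100.2] jaw 1.19 z [-0.002  0.001 -1.   ] F [ 0.4 -0.1 -0.5] M [ 0.01 -0.02 -0.05] gap 50.1 q7 0.54
```

Aligned. Next I descend 69 mm, with the last few rows slow.

apply_moves(
  steps=[
    {"grip": 50,"delta_pos": [-1,-2,-12],"angular": [0,0,0]},
    {"grip": 50,"delta_pos": [0,0,-12],"angular": [0,0,0]},
    {"grip": 50,"delta_pos": [0,0,-10],"angular": [0,0,0]},
    {"grip": 50,"delta_pos": [0,0,-8],"angular": [0,0,0]},
    {"grip": 50,"delta_pos": [0,0,-5],"angular": [0,0,0]},
    {"grip": 50,"delta_pos": [0,0,-3],"angular": [0,0,0]},
    {"grip": 50,"delta_pos": [0,0,0],"angular": [0,0,0]},
    {"grip": 50,"delta_pos": [0,0,0],"angular": [0,0,0]},
  ],
)

```text
time_s: 8.95
tool_pos: [460.7, -199.3, 45.9]
tcp_rot: [-0.001, 0.699, 0.715, -0.0]
contact_force: [-0.7, -0.8, 0.5]
finger_gap: 50.1
```

```bash

python3 -c "
from h import *
st()
for n,b in(('side',(260,200,90,110,6)),):
    crop(grab_frame(n)[:,:,::-1],*b,f'p1_{n}.png')
"
```

```text
t 8.95 pos [ 460.7 -199.3   45.9] jaw 1.29 z [-0.001  0.001 -1.   ] F [-0.7 -0.8  0.5] M [-0.01 -0.05 -0.  ] gap 50.1 q7 0.6
```

View pics/p1_side.png

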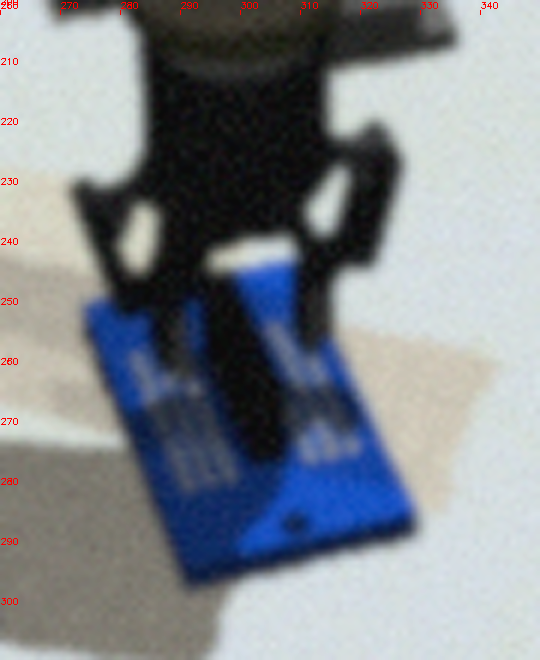

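The fingers straddle the handle, left one at about (288,258) and right one at about (312,255). I'll go down 15 mm and close.

apply_moves(
  steps=[
    {"grip": 50,"delta_pos": [0,0,-6],"angular": [0,0,0]},
    {"grip": 50,"delta_pos": [0,0,-5],"angular": [0,0,0]},
    {"grip": 50,"delta_pos": [0,0,-2],"angular": [0,0,0]},
    {"grip": 50,"delta_pos": [0,0,0],"angular": [0,0,0]},
    {"grip": 10,"delta_pos": [0,0,0],"angular": [0,0,0]},
    {"grip": 10,"delta_pos": [0,0,0],"angular": [0,0,0]},
    {"grip": 10,"delta_pos": [0,0,0],"angular": [0,0,0]},
    {"grip": 10,"delta_pos": [0,0,0],"angular": [0,0,0]},
    {"grip": 10,"delta_pos": [0,0,0],"angular": [0,0,0]},
  ],
  squeeze=70,
)

```text
time_s: 9.9
tool_pos: [461.5, -199.5, 32.7]
tcp_rot: [-0.0, 0.699, 0.715, 0.0]
contact_force: [0.6, -0.7, -1.2]
finger_gap: 15.1
```

```bash

python3 -c "
from h import *
st()
"
```

```text
t 9.9 pos [ 461.5 -199.5   32.7] jaw 1.3 z [ 0.001  0.001 -1.   ] F [ 0.6 -0.7 -1.2] M [-0.03  0.09  0.03] gap 15.1 q7 0.61
```

apply_moves(
  steps=[
    {"grip": 10,"delta_pos": [0,0,4],"angular": [0,0,0]},
    {"grip": 10,"delta_pos": [0,0,8],"angular": [0,0,0]},
    {"grip": 10,"delta_pos": [0,0,12],"angular": [0,0,0]},
    {"grip": 10,"delta_pos": [0,0,16],"angular": [0,0,0]},
    {"grip": 10,"delta_pos": [0,0,16],"angular": [0,0,0]},
    {"grip": 10,"delta_pos": [0,0,16],"angular": [0,0,0]},
    {"grip": 10,"delta_pos": [0,0,14],"angular": [0,0,0]},
    {"grip": 10,"delta_pos": [0,0,8],"angular": [0,0,0]},
    {"grip": 10,"delta_pos": [0,0,0],"angular": [0,0,0]},
    {"grip": 10,"delta_pos": [0,0,0],"angular": [0,0,0]},
  ],
)

```text
time_s: 10.9
tool_pos: [458.9, -199.3, 134.4]
tcp_rot: [-0.001, 0.7, 0.714, 0.0]
contact_force: [-0.3, -0.5, -4.9]
finger_gap: 15.2
```

```bash

python3 -c "
from h import *
st()
cv2.imwrite('pics/l1.png',grab_frame('side')[:,:,::-1])
"
```

```text
t 10.9 pos [ 458.9 -199.3  134.4] jaw 1.2 z [-0.001  0.002 -1.   ] F [-0.3 -0.5 -4.9] M [0.02 0.03 0.02] gap 15.2 q7 0.51
```

View pics/l1.png

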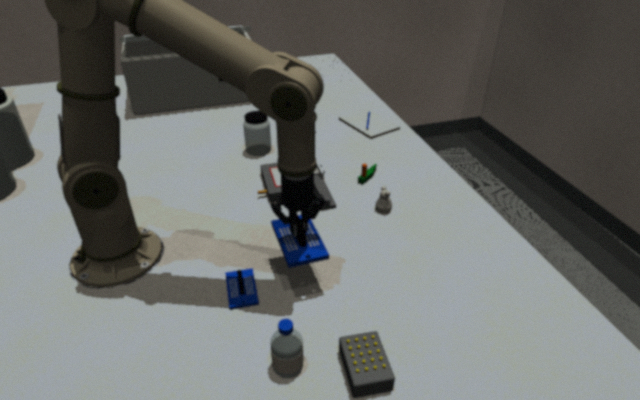

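The larger plate is held level and weighs about 0.5 kg by the wrist force. The small one is still on the bench. Carrying it to the base.

apply_moves(
  steps=[
    {"grip": 10,"delta_pos": [2,15,8],"angular": [0,0,-1.5]},
    {"grip": 10,"delta_pos": [4,25,8],"angular": [0,0,-1.5]},
    {"grip": 10,"delta_pos": [4,30,4],"angular": [0,0,0]},
    {"grip": 10,"delta_pos": [5,32,0],"angular": [0,0,0]},
    {"grip": 10,"delta_pos": [5,32,0],"angular": [0,0,0]},
    {"grip": 10,"delta_pos": [5,32,0],"angular": [0,0,0]},
    {"grip": 10,"delta_pos": [5,32,0],"angular": [0,0,0]},
    {"grip": 10,"delta_pos": [5,32,0],"angular": [0,0,0]},
    {"grip": 10,"delta_pos": [5,32,0],"angular": [0,0,0]},
    {"grip": 10,"delta_pos": [5,30,0],"angular": [0,0,0]},
    {"grip": 10,"delta_pos": [4,25,0],"angular": [0,0,0]},
    {"grip": 10,"delta_pos": [2,15,0],"angular": [0,0,0]},
    {"grip": 10,"delta_pos": [0,5,0],"angular": [0,0,0]},
    {"grip": 10,"delta_pos": [0,0,0],"angular": [0,0,0]},
    {"grip": 10,"delta_pos": [0,0,0],"angular": [0,0,0]},
  ],
)

```text
time_s: 12.45
tool_pos: [501.6, 146.6, 143.5]
tcp_rot: [-0.005, 0.722, 0.692, -0.01]
contact_force: [-0.5, -0.2, -4.4]
finger_gap: 15.0
```

```bash

python3 -c "
from h import *
st()
"
```

```text
t 12.45 pos [501.6 146.6 143.5] jaw -2.38 z [-0.021 -0.006 -1.   ] F [-0.5 -0.2 -4.4] M [ 0.04 -0.05 -0.04] gap 15.0 q7 -0.28
```

apply_moves(
  steps=[
    {"grip": 10,"delta_pos": [3,15,3],"angular": [0.3,-0.6,0]},
    {"grip": 10,"delta_pos": [3,15,2],"angular": [0,-0.6,0]},
    {"grip": 10,"delta_pos": [3,12,0],"angular": [0,0,0]},
    {"grip": 10,"delta_pos": [2,8,0],"angular": [0,0,0]},
    {"grip": 10,"delta_pos": [1,4,0],"angular": [0,0,0]},
    {"grip": 10,"delta_pos": [0,0,0],"angular": [0,0,0]},
    {"grip": 10,"delta_pos": [0,0,0],"angular": [0,0,0]},
  ],
)

```text
time_s: 13.15
tool_pos: [514.9, 202.4, 149.2]
tcp_rot: [0.001, 0.723, 0.691, 0.001]
contact_force: [-0.1, 0.0, -4.6]
finger_gap: 14.8
```

```bash

python3 -c "
from h import *
st()
"
```

```text
t 13.15 pos [514.9 202.4 149.2] jaw -2.61 z [ 0.002 -0.    -1.   ] F [-0.1  0.  -4.6] M [-0.    0.01 -0.05] gap 14.8 q7 -0.37
```

apply_moves(
  steps=[
    {"grip": 10,"delta_pos": [0,4,0],"angular": [0,0,0]},
    {"grip": 10,"delta_pos": [0,3,0],"angular": [0,0,0]},
    {"grip": 10,"delta_pos": [0,0,0],"angular": [0,0,0]},
    {"grip": 10,"delta_pos": [0,0,0],"angular": [0,0,0]},
  ],
)

```text
time_s: 13.55
tool_pos: [514.9, 208.6, 149.1]
tcp_rot: [0.001, 0.724, 0.69, 0.0]
contact_force: [0.3, 0.6, -4.5]
finger_gap: 15.0
```

```bash

python3 -c "
from h import *
s=st()
p=[514.5,209.5,-.0438]
L=[(x,y,14) for x in(-50,50) for y in(-85,85)]+[(0,75,14),(0,-75,14)]
for n,b in(('side',(240,110,100,90,7)),('top',(222,168,100,75,8))):
    f=grab_frame(n)[:,:,::-1];cv2.imwrite(f'pics/h1raw_{n}.png',f)
    crop(f,*b,f'h1_{n}.png')
"
```

```text
t 13.55 pos [514.9 208.6 149.1] jaw -2.72 z [ 0.001 -0.001 -1.   ] F [ 0.3  0.6 -4.5] M [ 0.03 -0.   -0.05] gap 15.0 q7 -0.38
```

View pics/h1_side.png

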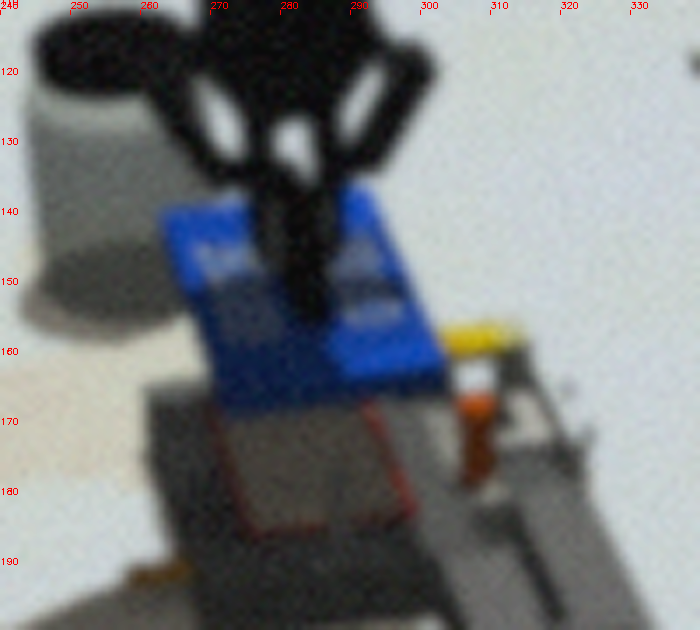

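View pics/h1_top.png

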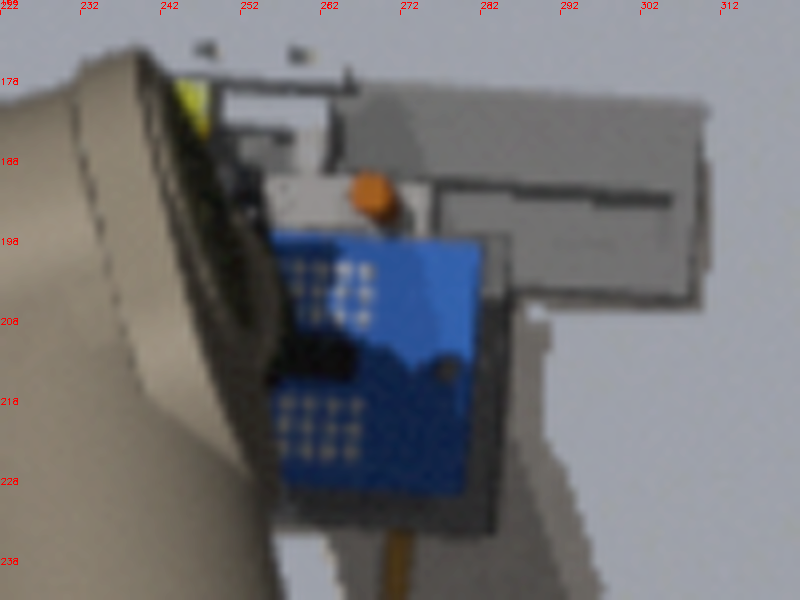

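```bash
python3 - <<'E'
from h import *
def g(x0,y0,k,u,v): return (x0+(u+.5)/k-.5,y0+(v+.5)/k-.5)
T=lambda u,v:g(222,168,8,u,v); S=lambda u,v:g(240,110,7,u,v)
obs=[('top',(50,-85,14),T(484,240)),('top',(-50,-85,14),T(465,496)),('top',(0,-75,14),T(446,368)),
('side',(-50,85,14),S(163,210)),('side',(50,85,14),S(375,187)),('side',(-50,-85,14),S(218,390)),('side',(50,-85,14),S(447,362))]
p=[514.6,208.4,-.0438]
print('resid at nominal');print(np.array([(proj(n,world(p,[L],116.4))[0]-uv) for n,L,uv in obs]).round(2))
print(fit(obs,p,116.4))
L=[(x,y,14) for x in(-50,50) for y in(-85,85)]+[(0,75,14),(0,-75,14)]
for n,b in(('side',(240,110,100,90,7)),('top',(222,168,100,75,8))):
    crop(cv2.imread(f'pics/h1raw_{n}.png'),*b,f'h1o_{n}.png',proj(n,world(p,L,116.4)))
E
```

```text
resid at nominal
[[-0.4   0.98]
 [-0.47  0.34]
 [-0.    0.39]
 [-0.46 -0.07]
 [-0.78 -0.41]
 [ 0.49  0.25]
 [ 0.47 -0.06]]
(array([ 5.15711005e+02,  2.07776414e+02, -5.17591042e-02]), array([[-0.083962  ,  0.85991155],
       [-0.40197386,  0.20046065],
       [ 0.18849499,  0.22999389],
       [ 0.09558758, -0.11573047],
       [-0.17998474, -0.33785373],
       [ 0.6516759 ,  0.26068273],
       [ 0.69066595,  0.08380838]]))
```

View pics/h1o_side.png

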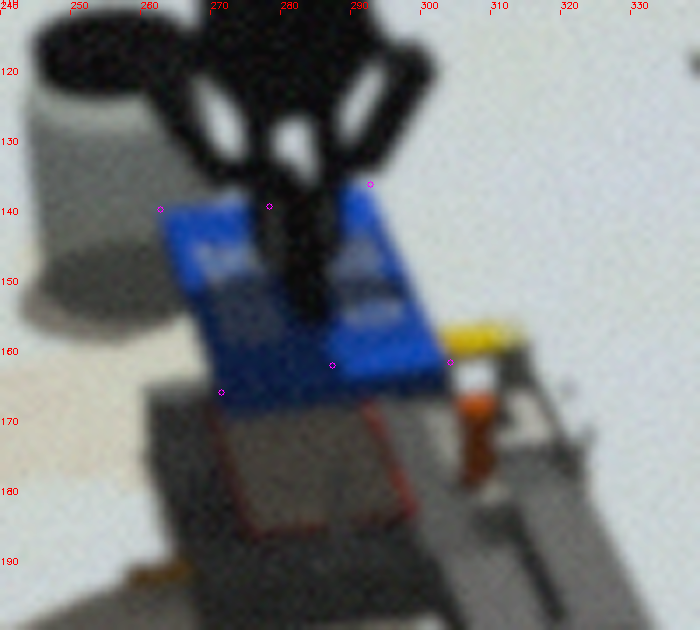

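View pics/h1o_top.png

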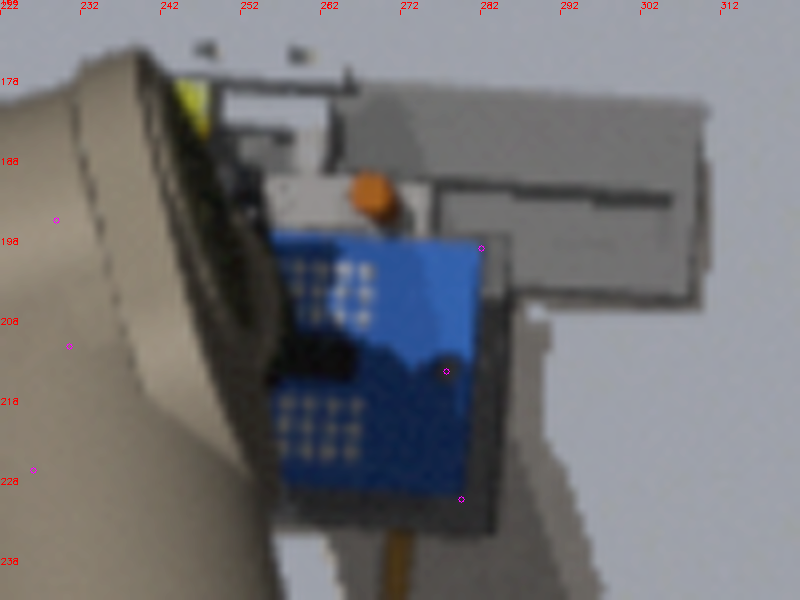

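```bash
python3 - <<'E'
from h import *
for n in('top','side'):
    f=cv2.imread(f'pics/{n}0.png').astype(float);b,g,r=f[...,0],f[...,1],f[...,2]
    W=np.clip(r-np.maximum(g,b)-12,0,None);
    reg=np.zeros_like(W); 
    if n=='top': reg[200:230,236:280]=1
    else: reg[163:190,268:301]=1
    W*=reg; v,u=np.nonzero(W); w=W[v,u]
    P=np.array([ray(n,(a,b),36)[:2] for a,b in zip(u,v)])
    # fit rectangle outline (cx,cy,yaw,hx,hy)
    def res(p):
        c,s=np.cos(p[2]),np.sin(p[2]);d=P-p[:2];x=d@[c,s];y=d@[-s,c]
        return np.sqrt(w/w.mean())*np.minimum(np.abs(np.abs(x)-p[3])*(np.abs(y)<p[4]+3)+1e3*(np.abs(y)>=p[4]+3),np.abs(np.abs(y)-p[4])*(np.abs(x)<p[3]+3)+1e3*(np.abs(x)>=p[3]+3)).clip(0,6)
    best=least_squares(res,[514,207,-.04,36,56],x_scale=[1,1,.01,1,1],loss='soft_l1',diff_step=1e-4);print(n,len(u),best.x.round(4),best.cost)
E
```

```text
top 222 [ 5.167728e+02  2.110172e+02 -4.520000e-02  3.740130e+01  5.726540e+01] 155.91904009197734
side 215 [ 5.149005e+02  2.110206e+02 -4.840000e-02  3.778690e+01  5.913160e+01] 325.2458787723058
```

apply_moves(
  steps=[
    {"grip": 10,"delta_pos": [0.5,2,-5],"angular": [0,0,0.1]},
    {"grip": 10,"delta_pos": [0,0.2,-8],"angular": [0,0,0]},
    {"grip": 10,"delta_pos": [0,0,-7],"angular": [0,0,0]},
    {"grip": 10,"delta_pos": [0,0,-3],"angular": [0,0,0]},
    {"grip": 10,"delta_pos": [0,0,0],"angular": [0,0,0]},
    {"grip": 10,"delta_pos": [0,0,0],"angular": [0,0,0]},
  ],
)

```text
time_s: 14.25
tool_pos: [514.9, 210.5, 123.1]
tcp_rot: [0.001, 0.723, 0.691, -0.001]
contact_force: [-0.3, 0.5, -4.2]
finger_gap: 14.8
```

```bash

python3 -c "
from h import *
s=st()
for n,b in(('side',(240,130,100,80,8)),('top',(222,168,100,75,8))):
    f=grab_frame(n)[:,:,::-1];cv2.imwrite(f'pics/h2raw_{n}.png',f)
    crop(f,*b,f'h2_{n}.png')
"
```

```text
t 14.25 pos [514.9 210.5 123.1] jaw -2.64 z [-0.    -0.002 -1.   ] F [-0.3  0.5 -4.2] M [-0.01 -0.   -0.01] gap 14.8 q7 -0.37
```

View pics/h2_top.png

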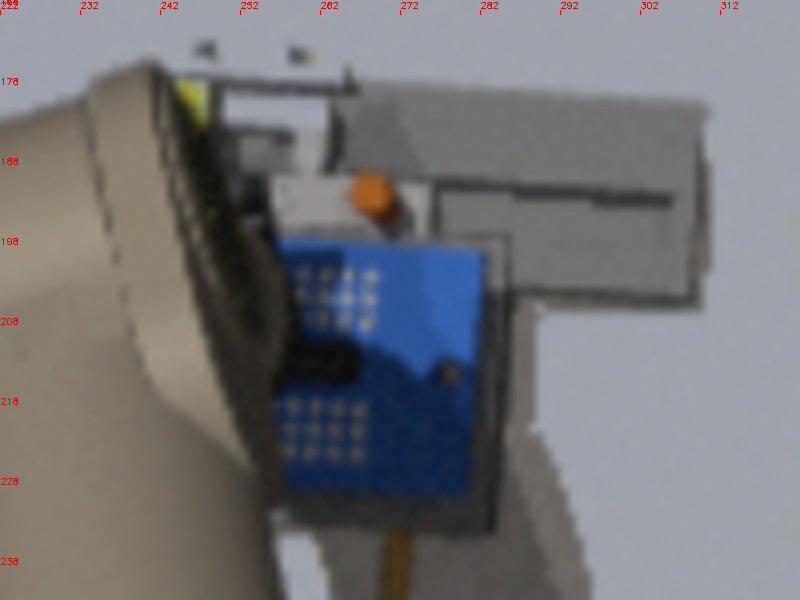

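View pics/h2_side.png

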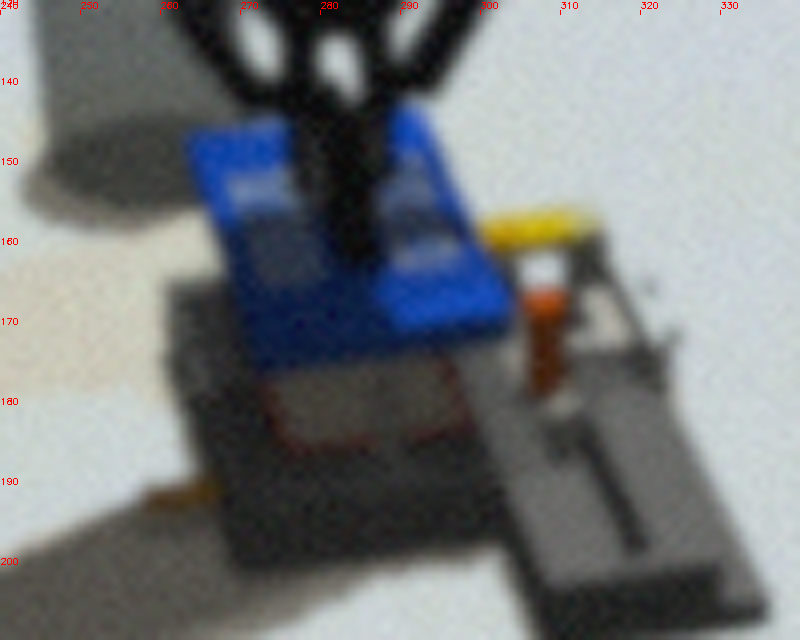

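apply_moves(
  steps=[
    {"grip": 10,"delta_pos": [0.2,0.8,-4],"angular": [0,0,0]},
    {"grip": 10,"delta_pos": [0,0,-4],"angular": [0,0,0]},
    {"grip": 10,"delta_pos": [0,0,-3],"angular": [0,0,0]},
    {"grip": 10,"delta_pos": [0,0,-2],"angular": [0,0,0]},
    {"grip": 10,"delta_pos": [0,0,-1],"angular": [0,0,0]},
    {"grip": 10,"delta_pos": [0,0,0],"angular": [0,0,0]},
  ],
)

```text
time_s: 14.95
tool_pos: [515.5, 211.6, 108.6]
tcp_rot: [0.001, 0.723, 0.691, 0.0]
contact_force: [0.7, 0.9, -5.0]
finger_gap: 15.1
```

```bash

python3 -c "
from h import *
s=st()
for n,b in(('top',(262,190,40,30,20)),):
    f=grab_frame(n)[:,:,::-1];cv2.imwrite(f'pics/h3raw_{n}.png',f)
    crop(f,*b,f'h3_{n}.png')
"
```

```text
t 14.95 pos [515.5 211.6 108.6] jaw -2.63 z [ 0.001 -0.001 -1.   ] F [ 0.7  0.9 -5. ] M [-0.02  0.    0.06] gap 15.1 q7 -0.37
```

View pics/h3_top.png

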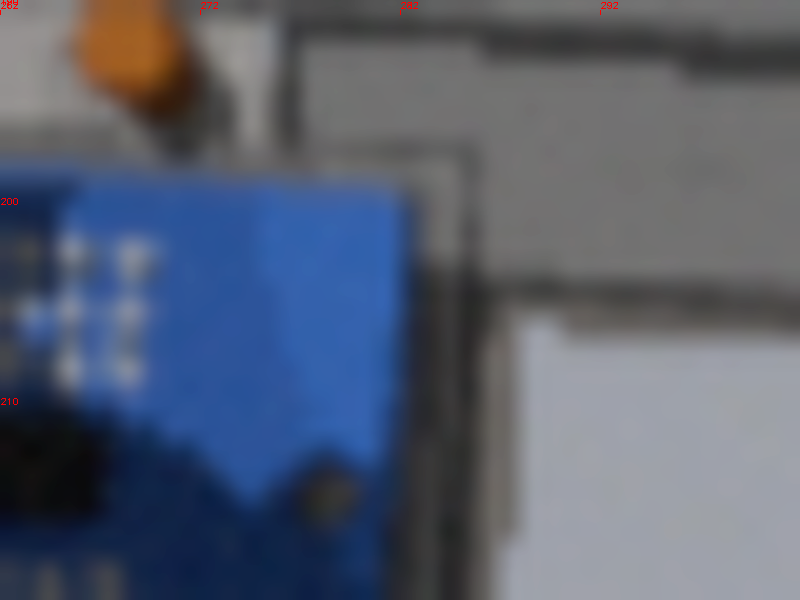

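There is no contact force and the plate is 4 mm past the pin tips. Continuing slowly.

apply_moves(
  steps=[
    {"grip": 10,"delta_pos": [0,0,-2],"angular": [0,0,0]},
    {"grip": 10,"delta_pos": [0,0,-2],"angular": [0,0,0]},
    {"grip": 10,"delta_pos": [0,0,-2],"angular": [0,0,0]},
    {"grip": 10,"delta_pos": [0,0,0],"angular": [0,0,0]},
  ],
)

```text
time_s: 15.4
tool_pos: [515.7, 211.6, 102.5]
tcp_rot: [0.001, 0.723, 0.691, 0.0]
contact_force: [-0.5, 1.5, -5.2]
finger_gap: 14.9
```

```bash

python3 -c "
from h import *
s=st()
"
```

```text
t 15.4 pos [515.7 211.6 102.5] jaw -2.63 z [ 0.002 -0.001 -1.   ] F [-0.5  1.5 -5.2] M [-0.03 -0.01  0.  ] gap 14.9 q7 -0.36
```

apply_moves(
  steps=[
    {"grip": 10,"delta_pos": [0,0.2,-2],"angular": [0,0,0]},
    {"grip": 10,"delta_pos": [0,0.2,-2],"angular": [0,0,0]},
    {"grip": 10,"delta_pos": [0,0,-2.5],"angular": [0,0,0]},
    {"grip": 10,"delta_pos": [0,0,-2.5],"angular": [0,0,0]},
  ],
)

```text
time_s: 15.8
tool_pos: [515.8, 211.6, 93.1]
tcp_rot: [0.001, 0.723, 0.691, 0.0]
contact_force: [0.2, 0.5, -4.1]
finger_gap: 14.7
```

```bash

python3 -c "
from h import *
s=st()
"
```

```text
t 15.8 pos [515.8 211.6  93.1] jaw -2.65 z [ 0.002 -0.001 -1.   ] F [ 0.2  0.5 -4.1] M [-0.07  0.07  0.03] gap 14.7 q7 -0.36
```

apply_moves(
  steps=[
    {"grip": 10,"delta_pos": [0,0,-2.5],"angular": [0,0,0]},
    {"grip": 10,"delta_pos": [0,0,-2.5],"angular": [0,0,0]},
    {"grip": 10,"delta_pos": [0,0,-2.5],"angular": [0,0,0]},
    {"grip": 10,"delta_pos": [0,0,-2.5],"angular": [0,0,0]},
    {"grip": 10,"delta_pos": [0,0,-2.5],"angular": [0,0,0]},
    {"grip": 10,"delta_pos": [0,0,-1.5],"angular": [0,0,0]},
    {"grip": 10,"delta_pos": [0,0,-1],"angular": [0,0,0]},
  ],
)

```text
time_s: 16.5
tool_pos: [515.7, 211.7, 76.2]
tcp_rot: [0.001, 0.723, 0.691, 0.0]
contact_force: [-0.2, 0.0, -3.3]
finger_gap: 15.2
```

```bash

python3 -c "
from h import *
s=st()
"
```

```text
t 16.5 pos [515.7 211.7  76.2] jaw -2.64 z [ 0.001 -0.001 -1.   ] F [-0.2  0.  -3.3] M [-0.12  0.09  0.05] gap 15.2 q7 -0.35
```

apply_moves(
  steps=[
    {"grip": 10,"delta_pos": [0,0,-1.5],"angular": [0,0,0]},
    {"grip": 10,"delta_pos": [0,0,-1.5],"angular": [0,0,0]},
    {"grip": 10,"delta_pos": [0,0,-1],"angular": [0,0,0]},
    {"grip": 10,"delta_pos": [0,0,-1],"angular": [0,0,0]},
    {"grip": 10,"delta_pos": [0,0,0],"angular": [0,0,0]},
  ],
)

```text
time_s: 17.0
tool_pos: [515.7, 211.8, 70.8]
tcp_rot: [0.001, 0.723, 0.691, 0.0]
contact_force: [-0.3, -0.1, -4.7]
finger_gap: 15.1
```

```bash

python3 -c "
from h import *
s=st()
"
```

```text
t 17.0 pos [515.7 211.8  70.8] jaw -2.64 z [ 0.001 -0.001 -1.   ] F [-0.3 -0.1 -4.7] M [-0.14  0.03  0.  ] gap 15.1 q7 -0.35
```

apply_moves(
  steps=[
    {"grip": 10,"delta_pos": [0,0,-1],"angular": [0,0,0]},
    {"grip": 10,"delta_pos": [0,0,-1],"angular": [0,0,0]},
    {"grip": 10,"delta_pos": [0,0,-1],"angular": [0,0,0]},
    {"grip": 10,"delta_pos": [0,0,0],"angular": [0,0,0]},
  ],
)

```text
time_s: 17.4
tool_pos: [515.8, 211.7, 68.9]
tcp_rot: [0.001, 0.723, 0.691, 0.0]
contact_force: [-0.6, -0.1, -5.8]
finger_gap: 15.1
```

```bash

python3 -c "
from h import *
s=st()
"
```

```text
t 17.4 pos [515.8 211.7  68.9] jaw -2.66 z [ 0.002 -0.    -1.   ] F [-0.6 -0.1 -5.8] M [-0.15  0.12  0.05] gap 15.1 q7 -0.35
```

apply_moves(
  steps=[
    {"grip": 10,"delta_pos": [0,0,-1],"angular": [0,0,0]},
    {"grip": 10,"delta_pos": [0,0,-1],"angular": [0,0,0]},
  ],
)

```text
time_s: 17.6
tool_pos: [515.9, 211.7, 68.7]
tcp_rot: [0.0, 0.723, 0.69, 0.001]
contact_force: [-7.2, -3.5, 11.5]
finger_gap: 15.1
```

```bash

python3 -c "
from h import *
s=st()
"
```

```text
t 17.6 pos [515.9 211.7  68.7] jaw -2.66 z [ 0.002  0.001 -1.   ] F [-7.2 -3.5 11.5] M [-0.63  1.66  0.14] gap 15.1 q7 -0.35
```

Contact came at the expected height: +11.5 N with the TCP at 68.7 mm. I'll check with the cameras before releasing.

```bash

python3 -c "
from h import *
s=st()
p=[515.5,211,-.046]
L=[(x,y,50) for x in(-50,50) for y in(-85,85)]+[(0,75,80),(0,-75,80)]
for n,b in(('side',(240,130,100,80,8)),('top',(222,168,100,75,8))):
    f=grab_frame(n)[:,:,::-1];cv2.imwrite(f'pics/h4raw_{n}.png',f)
    crop(f,*b,f'h4_{n}.png',proj(n,world(p,L)))
"
```

```text
t 17.6 pos [515.9 211.7  68.7] jaw -2.66 z [ 0.002  0.001 -1.   ] F [-7.2 -3.5 11.5] M [-0.63  1.66  0.14] gap 15.1 q7 -0.35
```

View pics/h4_side.png

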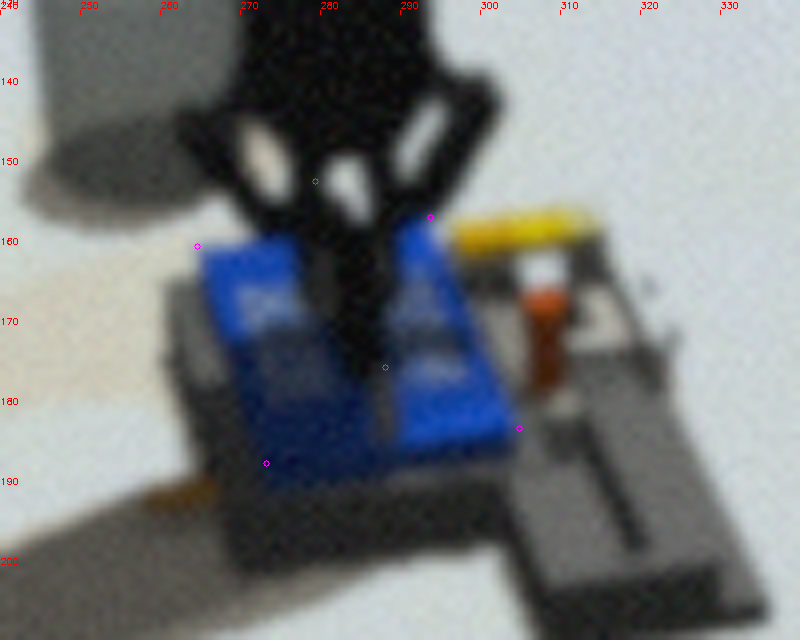

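View pics/h4_top.png

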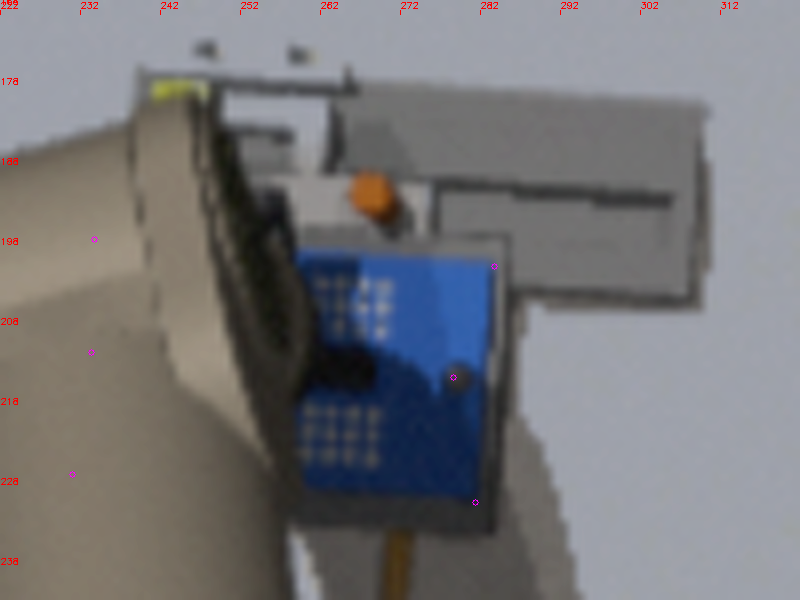

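The plate is flat on the deck, with the pin standing up through its hole at (287,178), and the catch tip is clear. Releasing.

apply_moves(
  steps=[
    {"grip": 10,"delta_pos": [0,0,0],"angular": [0,0,0]},
    {"grip": 14,"delta_pos": [0,0,0],"angular": [0,0,0]},
    {"grip": 20,"delta_pos": [0,0,0],"angular": [0,0,0]},
    {"grip": 30,"delta_pos": [0,0,0],"angular": [0,0,0]},
    {"grip": 40,"delta_pos": [0,0,0],"angular": [0,0,0]},
    {"grip": 40,"delta_pos": [0,0,0],"angular": [0,0,0]},
  ],
)

```text
time_s: 18.3
tool_pos: [517.8, 212.8, 69.8]
tcp_rot: [0.001, 0.723, 0.691, 0.003]
contact_force: [1.2, -0.8, 0.2]
finger_gap: 40.2
```

```bash

python3 -c "
from h import *
s=st()
"
```

```text
t 18.3 pos [517.8 212.8  69.8] jaw -2.65 z [ 0.006  0.003 -1.   ] F [ 1.2 -0.8  0.2] M [0.04 0.02 0.01] gap 40.2 q7 -0.35
```

Released. I'll rise clear of the handle and look.

apply_moves(
  steps=[
    {"grip": 40,"delta_pos": [0,0,8],"angular": [0,0,0]},
    {"grip": 40,"delta_pos": [0,0,15],"angular": [0,0,0]},
    {"grip": 40,"delta_pos": [0,0,25],"angular": [0,0,0]},
    {"grip": 40,"delta_pos": [0,0,30],"angular": [0,0,0]},
    {"grip": 45,"delta_pos": [10,-20,20],"angular": [0,0,8.5]},
    {"grip": 45,"delta_pos": [20,-30,0],"angular": [0,0,8.5]},
    {"grip": 45,"delta_pos": [20,-30,0],"angular": [0,0,8.5]},
    {"grip": 45,"delta_pos": [20,-30,0],"angular": [0,0,8.5]},
    {"grip": 45,"delta_pos": [0,-20,0],"angular": [0,0,8.5]},
    {"grip": 45,"delta_pos": [0,-20,0],"angular": [0,0,8.5]},
    {"grip": 45,"delta_pos": [0,0,0],"angular": [0,0,8.5]},
    {"grip": 45,"delta_pos": [0,0,0],"angular": [0,0,8.5]},
  ],
)

```text
time_s: 19.5
tool_pos: [590.8, 57.1, 180.7]
tcp_rot: [0.002, 0.206, 0.978, 0.005]
contact_force: [0.4, 0.7, 0.5]
finger_gap: 45.0
```

```bash

python3 -c "
from h import *
s=st()
p=[515.5,211,-.046]
L=[(x,y,50) for x in(-50,50) for y in(-85,85)]+[(0,75,80),(0,-75,80)]
for n,b in(('side',(240,130,100,80,8)),('top',(222,168,100,75,8))):
    f=grab_frame(n)[:,:,::-1];cv2.imwrite(f'pics/h5raw_{n}.png',f)
    crop(f,*b,f'h5_{n}.png',proj(n,world(p,L)))
"
```

```text
t 19.5 pos [590.8  57.1 180.7] jaw 66.19 z [ 0.007  0.009 -1.   ] F [0.4 0.7 0.5] M [ 0.04  0.01 -0.07] gap 45.0 q7 1.1
```

View pics/h5_side.png

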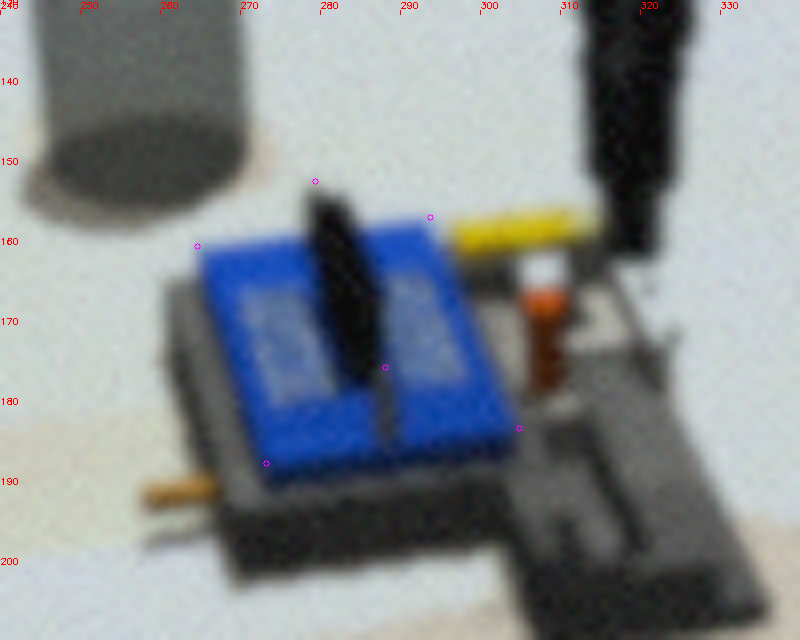

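View pics/h5_top.png

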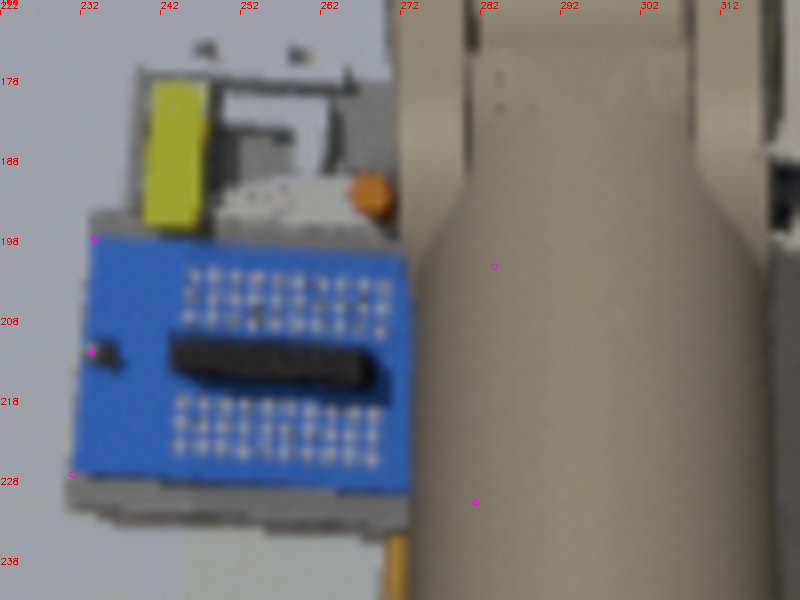

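The plate is seated: both pins protrude, the edges are parallel, and the yellow tip is just clear of the plate's edge. Now back to the knob.

apply_moves(
  steps=[
    {"grip": 45,"delta_pos": [0,20,-5],"angular": [0,0,7]},
    {"grip": 45,"delta_pos": [0,25,-10],"angular": [0,0,7]},
    {"grip": 45,"delta_pos": [0,25,-10],"angular": [0,0,5]},
    {"grip": 45,"delta_pos": [0,15,-10],"angular": [0,0,0]},
    {"grip": 45,"delta_pos": [0,8,-5],"angular": [0,0,0]},
    {"grip": 45,"delta_pos": [0,0,0],"angular": [0,0,0]},
    {"grip": 45,"delta_pos": [0,0,0],"angular": [0,0,0]},
  ],
  squeeze=40,
)

```text
time_s: 20.3
tool_pos: [591.4, 151.8, 141.9]
tcp_rot: [0.003, 0.055, 0.998, 0.006]
contact_force: [-0.1, -1.0, -0.4]
finger_gap: 45.0
```

```bash

python3 -c "
from h import *
s=st()
"
```

```text
t 20.3 pos [591.4 151.8 141.9] jaw 83.68 z [ 0.008  0.011 -1.   ] F [-0.1 -1.  -0.4] M [-0.1   0.04 -0.  ] gap 45.0 q7 1.23
```

apply_moves(
  steps=[
    {"grip": 45,"delta_pos": [-1.5,9,-8],"angular": [-0.6,0.4,2.5]},
    {"grip": 45,"delta_pos": [-1.5,8,-8],"angular": [0,0,1.2]},
    {"grip": 45,"delta_pos": [-0.5,4,-8],"angular": [0,0,0]},
    {"grip": 45,"delta_pos": [0,1,-6],"angular": [0,0,0]},
    {"grip": 45,"delta_pos": [0,0,0],"angular": [0,0,0]},
    {"grip": 45,"delta_pos": [0,0,0],"angular": [0,0,0]},
  ],
)

```text
time_s: 20.9
tool_pos: [588.2, 172.5, 109.8]
tcp_rot: [0.0, 0.023, 1.0, -0.001]
contact_force: [-0.9, 0.1, -0.4]
finger_gap: 45.2
```

```bash

python3 -c "
from h import *
s=st()
"
```

```text
t 20.9 pos [588.2 172.5 109.8] jaw 87.32 z [ 0.    -0.002 -1.   ] F [-0.9  0.1 -0.4] M [ 0.    0.02 -0.01] gap 45.2 q7 1.25
```

apply_moves(
  steps=[
    {"grip": 45,"delta_pos": [0,2,-10],"angular": [0,0,0]},
    {"grip": 45,"delta_pos": [0,0,-12],"angular": [0,0,0]},
    {"grip": 45,"delta_pos": [0,0,-10],"angular": [0,0,0]},
    {"grip": 45,"delta_pos": [0,0,-8],"angular": [0,0,0]},
    {"grip": 45,"delta_pos": [0,0,-5],"angular": [0,0,0]},
    {"grip": 45,"delta_pos": [0,0,-3],"angular": [0,0,0]},
    {"grip": 45,"delta_pos": [0,0,0],"angular": [0,0,0]},
    {"grip": 45,"delta_pos": [0,0,0],"angular": [0,0,0]},
  ],
)

```text
time_s: 21.7
tool_pos: [588.2, 173.4, 57.1]
tcp_rot: [0.0, 0.024, 1.0, -0.001]
contact_force: [0.4, -0.3, -0.5]
finger_gap: 44.8
```

```bash

python3 -c "
from h import *
s=st()
"
```

```text
t 21.7 pos [588.2 173.4  57.1] jaw 87.21 z [-0.    -0.002 -1.   ] F [ 0.4 -0.3 -0.5] M [-0.02 -0.02  0.02] gap 44.8 q7 1.26
```

apply_moves(
  steps=[
    {"grip": 45,"delta_pos": [0,0,-3],"angular": [0,0,0]},
    {"grip": 10,"delta_pos": [0,0,0],"angular": [0,0,0]},
    {"grip": 10,"delta_pos": [0,0,0],"angular": [0,0,0]},
    {"grip": 10,"delta_pos": [0,0,0],"angular": [0,0,0]},
    {"grip": 10,"delta_pos": [0,0,0],"angular": [0,0,0]},
    {"grip": 10,"delta_pos": [0,0,0],"angular": [0,0,0]},
  ],
)

```text
time_s: 22.3
tool_pos: [588.9, 174.1, 55.1]
tcp_rot: [0.001, 0.024, 1.0, -0.0]
contact_force: [0.1, -0.2, -0.2]
finger_gap: 16.7
```

```bash

python3 -c "
from h import *
s=st();print(loc(s['tool_pos']))
"
```

```text
t 22.3 pos [588.9 174.1  55.1] jaw 87.23 z [ 0.002 -0.001 -1.   ] F [ 0.1 -0.2 -0.2] M [ 0.1  -0.09  0.01] gap 16.7 q7 1.26
[ 75.8 -32.1]
```

Knob gripped (16.7 mm). Drawing it back about 85 mm.

apply_moves(
  steps=[
    {"grip": 10,"delta_pos": [-0.3,-6,0],"angular": [0,0,0]},
    {"grip": 10,"delta_pos": [-0.4,-8,0],"angular": [0,0,0]},
    {"grip": 10,"delta_pos": [-0.4,-9,0],"angular": [0,0,0]},
    {"grip": 10,"delta_pos": [-0.4,-9,0],"angular": [0,0,0]},
    {"grip": 10,"delta_pos": [-0.4,-9,0],"angular": [0,0,0]},
    {"grip": 10,"delta_pos": [-0.4,-9,0],"angular": [0,0,0]},
    {"grip": 10,"delta_pos": [-0.4,-9,0],"angular": [0,0,0]},
    {"grip": 10,"delta_pos": [-0.3,-6,0],"angular": [0,0,0]},
    {"grip": 10,"delta_pos": [0,0,0],"angular": [0,0,0]},
  ],
)

```text
time_s: 23.2
tool_pos: [586.0, 108.0, 55.5]
tcp_rot: [0.002, 0.023, 1.0, 0.002]
contact_force: [0.4, -0.2, -0.8]
finger_gap: 16.8
```

```bash

python3 -c "
from h import *
s=st();print(loc(s['tool_pos']))
"
```

```text
t 23.2 pos [586.  108.   55.5] jaw 87.34 z [ 0.005  0.004 -1.   ] F [ 0.4 -0.2 -0.8] M [ 0.05 -0.2  -0.03] gap 16.8 q7 1.37
[ 75.9 -98.2]
```

apply_moves(
  steps=[
    {"grip": 10,"delta_pos": [-0.3,-7,0],"angular": [0,0,0]},
    {"grip": 10,"delta_pos": [-0.3,-7,0],"angular": [0,0,0]},
    {"grip": 10,"delta_pos": [-0.2,-4,0],"angular": [0,0,0]},
    {"grip": 10,"delta_pos": [0,0,0],"angular": [0,0,0]},
    {"grip": 10,"delta_pos": [0,0,0],"angular": [0,0,0]},
    {"grip": 45,"delta_pos": [0,0,0],"angular": [0,0,0]},
    {"grip": 45,"delta_pos": [0,0,0],"angular": [0,0,0]},
    {"grip": 45,"delta_pos": [0,0,0],"angular": [0,0,0]},
    {"grip": 45,"delta_pos": [0,0,0],"angular": [0,0,0]},
    {"grip": 45,"delta_pos": [0,0,8],"angular": [0,0,0]},
    {"grip": 45,"delta_pos": [0,0,15],"angular": [0,0,0]},
    {"grip": 45,"delta_pos": [0,0,30],"angular": [0,0,0]},
    {"grip": 45,"delta_pos": [0,0,30],"angular": [0,0,0]},
    {"grip": 45,"delta_pos": [0,-20,30],"angular": [0,0,0]},
    {"grip": 45,"delta_pos": [-10,-40,10],"angular": [0,0,0]},
    {"grip": 45,"delta_pos": [-10,-40,0],"angular": [0,0,0]},
    {"grip": 45,"delta_pos": [-10,-40,0],"angular": [0,0,0]},
    {"grip": 45,"delta_pos": [0,-20,0],"angular": [0,0,0]},
    {"grip": 45,"delta_pos": [0,0,0],"angular": [0,0,0]},
    {"grip": 45,"delta_pos": [0,0,0],"angular": [0,0,0]},
  ],
)

```text
time_s: 25.2
tool_pos: [552.6, -73.8, 191.3]
tcp_rot: [0.005, 0.02, 1.0, 0.002]
contact_force: [0.9, 1.2, -1.2]
finger_gap: 45.2
```

```bash

python3 -c "
from h import *
s=st()
for n,b in(('side',(240,130,100,80,8)),('top',(222,168,100,75,8))):
    f=grab_frame(n)[:,:,::-1];cv2.imwrite(f'pics/h6raw_{n}.png',f)
    crop(f,*b,f'h6_{n}.png')
"
```

```text
t 25.2 pos [552.6 -73.8 191.3] jaw 87.68 z [ 0.011  0.005 -1.   ] F [ 0.9  1.2 -1.2] M [-0.04  0.    0.04] gap 45.2 q7 1.68
```

View pics/h6_side.png

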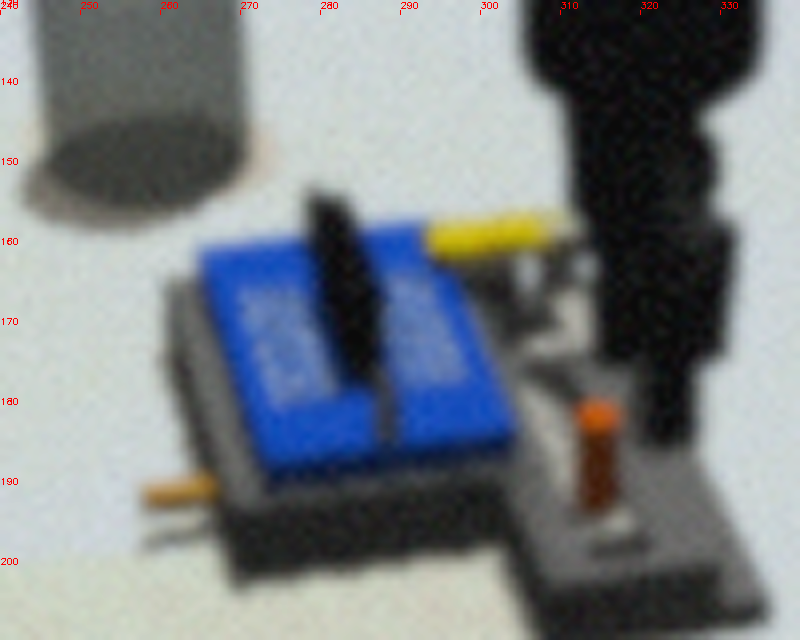

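View pics/h6_top.png

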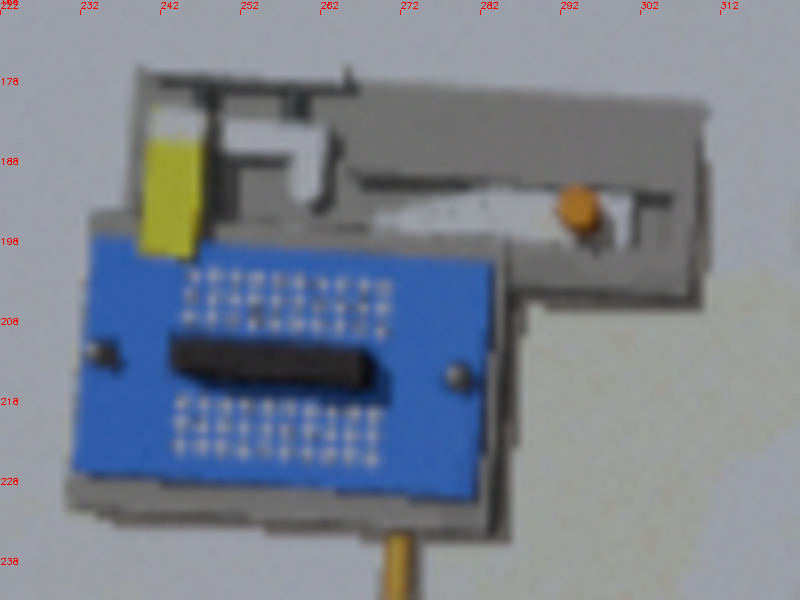

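View pics/h6raw_side.png

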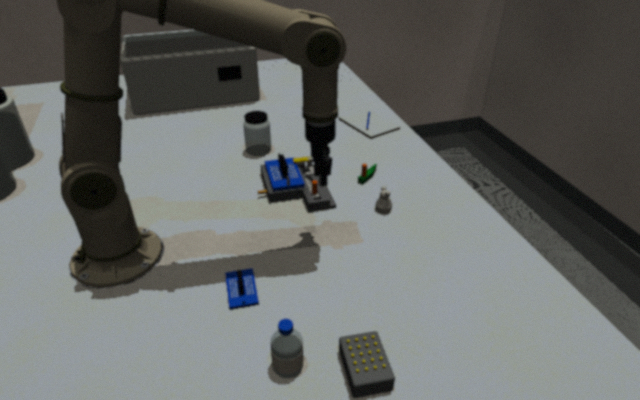

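The catch is back at its shut position, overlapping the plate's edge at (243,199) in the top view. The plate is flush and the wedge is drawn back with its knob at (294,194). The bystanders are at their original pixels and the gripper is clear. Handing in after letting the arm settle.

apply_moves(
  steps=[
    {"grip": 45,"delta_pos": [0,0,0],"angular": [0,0,0]},
    {"grip": 45,"delta_pos": [0,0,0],"angular": [0,0,0]},
  ],
)

```text
time_s: 25.5
tool_pos: [553.2, -69.7, 190.7]
tcp_rot: [0.005, 0.017, 1.0, 0.003]
contact_force: [-0.3, -0.1, -0.0]
finger_gap: 44.6
```

```bash
python3 -c "
from h import *
st();print(close_job())"
```

```text
t 25.5 pos [553.2 -69.7 190.7] jaw 88.03 z [ 0.01   0.006 -1.   ] F [-0.3 -0.1 -0. ] M [-0.08 -0.01 -0.03] gap 44.6 q7 1.68
the job is handed in; nothing more can be done
None
```

The manifold is closed, and I handed the job in at 25.5 s of the 72 s allowed; no verdict came back.

- **Wedge forward:** I slid it until the knob was at about seat y = -31 mm, which propped the catch open about 12 mm. It stayed open after I let go.
- **Plate:** I lowered the larger blue plate over both pins, held until it touched the deck. Contact came at the expected height, with about 11 N measured at the wrist. I then released it.
- **Wedge back:** I drew it back to about seat y = -116 mm and let go, and the catch sprang shut.

The last pictures show:
- The plate lies flush with both pins through their holes.
- The yellow tip overlaps the plate's edge.
- The jar, bottle, tip rack and mouse look unmoved by eye in the side view.
- The gripper is clear and the contact force is about zero.

One disagreement: the two cameras differed by 1 to 2 mm on positions. I allowed for that when lining up on the pins, and the plate went down them without binding.

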